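Weigh a carton of fittings on the counter balance

ROBOT

A 6-joint arm with a two-finger parallel gripper is mounted at the origin on the work surface. World frame = base frame: x ahead of the robot, y to its left, z up, the work surface at z = 0. Lengths are in m, angles in degrees, forces in N, time in s.
With the tool pointing down it reaches from about 0.35 to 0.725 m from the base axis. Payload 4.3 kg.
Tool frame: the origin (TCP) lies at the very end of the fingers, on their centre line; the grasp point (between the pads) lies 19 mm behind it (env.hold_point_z is the distance from the TCP to the grasp point, in m); y points along the fingers, x is the direction in which the jaws open and shut, and the axes are right-handed (so a half turn about y gives the same grasp; the last joint's range is limited). The gripper opens to 85 mm and grips with 20 to 120 N. Pads are 22 mm wide; open, the fingers measure 114 mm over their backs; the gripper's body (76 mm by 85 mm) begins 54 mm behind the grasp point. The pads swing forward as they close: fully open they stand 13 mm farther back than shut.
Start: joints at [-6.32, 21.618, 4.641, 73.018, 0, 83.68], TCP at [0.575, 0, 0.231] pointing down, gripper open.
Joint ranges: [-156.06, 156.06], [-48.1, 94.91], [-58.44, 69.94], [-101.28, 121.22], [-78.64, 73.56], [-180, 180]. Speed limits (degrees/s): [147.25, 147.25, 180, 180, 180, 180].

INTERFACE

Orientations are given as a 3x3 rotation matrix whose columns are the frame's x, y, z axes.
In Python, from workcell import telemetry, cams, workorder, nets, env gives the robot as it stands.
- The arm moves only by the tool arm_command, never from a script. Its argument "commands" is a list of rows, each an object with "slide": the shift along the tool's x, y, z in m, a list of three; "turn": the turn about the tool's y in degrees; "grip": the finger opening in m, from 0 to 0.0854. A call has 1 to 8 rows; each row shifts and turns the commanded pose from where the row before left it, along the tool's axes as they then stand; what a row does not reach is not made up. A row lasts 1/8 s, in which the tool goes at most 62.5 mm and 10.7 degrees, less where a joint would pass 70% of its speed; a pose out of reach is approached as far as the arm can. A call with a gripper value outside its range is refused whole. The fingers move at their own pace and stop on an object; "force" is the grip in N (left out, the last holds). Time passes only in rows, so rows that do not move let the fingers close. It gives the time, the measured TCP pose, the force and the opening at its end, in the units of the state.
- telemetry.state(): the state, without advancing time (a new reading comes with each control period).
- cams.get_image(name): name is "scene" or "side" or "wrist"; returns a dict with "pixels" (420x560x3 uint8, blue, green, red), "K" (3x3 intrinsics, pixels), "distortion" ([k1, k2, p1, p2, k3] as OpenCV has them; the pictures are not rectified), "R" (3x3) and "t" (3): a world point X has camera coordinates R X + t; the wrist camera has in their place "T_tool_cam" (4x4, takes a point from camera to tool coordinates, whose origin is the TCP and whose axes are the tool frame's). Camera axes: x right, y down, z forward; pixel columns grow to the right and rows downward; lengths in m; the calibration is good to about 2 mm. A picture is of the moment at which its call begins: read the wrist's pose just before it. There is no depth.
- workorder.finish_job(): hands the job in, once; it reports no verdict.
Trained networks look in the newest picture that a camera, given by its name, has taken for a name from the list of things; names that differ only in an ending like _2 or _b are one class to them, and where a whole thing is asked for, a point or a joint stands for the part that bears it (a point fixed in the world has none). Each returns a list of dicts, best first, with "conf" (0 to 1); they miss things now and then, are a little off and sometimes report something else, mostly with a low value. They report only what shows in the picture. A call takes as long as a camera call.
- nets.find_in(camera, label): "position" ([row, column] in pixels, amid what is visible of it).
- nets.masks_of(camera, label): "pixels" (420x560 bool, what is visible of it) and "position" ([row, column] in pixels, amid what is visible of it).
The state is a dict: "time_s": time; "joint_positions": joint angles; "joint_vel": joint speeds; "effort": joint torques, N m; "tool_pos": TCP position; "tool_rot": TCP orientation; "wrist_force": force on the tool from outside, world axes, zero at the start; "torque": the same for the moment, N m; "grip_width": finger opening in m.
Only numpy, scipy, OpenCV 4.12 (cv2) and the standard library are available. Lean on these libraries where they do the work, as an engineer would, in place of code of your own. Each camera call takes 0.05 s, during which the arm holds its last target.

TASK

Clear the brass coupling off the balance's round pan into the small grey tray, then stand the carton of fittings on the square pan. Then take weights from the sloping rack and stand them upright, gently, on the round pan until the beam is as near level as these weights can bring it; a weight that is not needed stays in (or goes back to) the rack. Leave the tins alone.

Things in the scene. Friction and masses are not known exactly. Their poses are not given: they have to be found in the camera images.
- beam (a joint): Balance beam angle (rad): 0 = level, positive = square (goods) pan down, round pan up. Stops at +-0.26. It tilts in proportion to the load difference, 0.034 rad per 100 g (goods minus weights), and settles in about 1 s. Each pan moves 130 mm x angle up or down.
- goods_pan_top (a point): Centre of the top face of the square goods pan, 130 x 130 mm, flat, no rim, 115 mm above the counter when level; stays horizontal, moves straight up and down. x, y along its sides; the round pan lies 260 mm along +y. Where on a pan a load stands does not matter. Midway between the pans stands a thin pointer plate, 60 mm wide along y, 142 mm tall.
- weight_pan_top (a point): Centre of the top face of the round weight pan, 130 mm diameter, flat, no rim, 115 mm above the counter when level; stays horizontal, moves straight up and down, yielding about 4 mm per N.
- coupling_center (a point): Brass pipe coupling standing on the round pan: 40 mm high, 28 mm diameter with a 33 mm collar on the lowest 7 mm, 80 g. Point at its centre, half-way up; z along its axis.
- tray_in (a point): Small open grey tray for loose parts, 90 x 90 mm outside, 30 mm high, walls 4 mm, fixed to the counter. Point at the centre of its inner floor, about 4 mm above the counter; x, y along its sides.
- carton_center (a point): Closed cardboard carton of brass fittings, 90 mm (its x) x 56 mm (its y) x 60 mm high, standing on the counter, weight not known, about 490 to 730 g. Point at its centre, half-way up.
- rack: Fixed sloping wooden weight rack, origin on the counter. Its seat, 90 mm (slope) x 250 mm (y), faces its -x side, leaning 30 degrees. Weights stand square on it, base centres at rack x 0, y -80, 0, 80 mm, z 45 mm, axes leaning 30 degrees to rack -x. Each rests on two pins (6 mm dia, 12 mm tall), 18 mm down-slope of its axis, 9 mm either side; nothing beside a weight along y.
- weight_small_center (a point): Plain steel cylinder weight: 34 mm diameter, 28 mm high (plus a 14 mm diameter, 5 mm high button on top), exactly 200 g. Starts in one of the three places of the sloping rack, leaning 30 degrees with it. Point at the centre of the cylinder, half-way up; its z axis runs from flat base to button. 
- weight_medium_center (a point): Plain steel cylinder weight: 34 mm diameter, 42 mm high (plus a 14 mm diameter, 5 mm high button on top), exactly 300 g. Starts in one of the three places of the sloping rack, leaning 30 degrees with it. Point at the centre of the cylinder, half-way up; its z axis runs from flat base to button. 
- weight_large_center (a point): Plain steel cylinder weight: 34 mm diameter, 56 mm high (plus a 14 mm diameter, 5 mm high button on top), exactly 400 g. Starts in one of the three places of the sloping rack, leaning 30 degrees with it. Point at the centre of the cylinder, half-way up; its z axis runs from flat base to button. 
- tin_a_center (a point): Paper-labelled tin, 66 mm diameter, 97 mm high, bystander. Point half-way up.
- tin_b_center (a point): Another such tin, bystander. Point half-way up.

How it is judged:
By the outcome, as a careful person would: the job done as asked, in the order asked, and still so for the second after the job is handed in, with the robot touching nothing.
It also fails if it takes over 72 s, if anything falls off the work surface, if the arm or the gripper's body presses on something with over 40 N, if the wrist force passes 120 N, or if a joint passes its speed limit or range.

## Working session

There is one attempt and no reset: what is moved stays moved. The work goes in short steps, Python scripts to look and compute and a tool call to move; the robot and the scene stay as the last step left them, time stands still between calls to the robot, and variables do not carry over. Pictures are saved under pics/ and viewed, and the job is handed in when it is done.

Besides the shell and the picture viewer there is one more tool, called by a JSON object that holds its "fn" and its "kwargs", one argument or row to a line. arm_command: Moves the arm, as the interface text tells. Its arguments: {"type":"object","properties":{"commands":{"type":"array","items":{"type":"object","properties":{"slide":{"type":"array","items":{"type":"number"}},"turn":{"type":"number"},"grip":{"type":"number"}}}},"force":{"type":"number"}},"required":["commands"]}

```bash
ls; mkdir -p pics; python3 - <<'E'
from workcell import telemetry, cams, workorder, nets, env
import cv2,numpy as np
s=telemetry.state(); print({k:np.round(v,3).tolist() for k,v in s.items()}); print(env.hold_point_z)
for n in ['scene','side','wrist']:
    im=cams.get_image(n); cv2.imwrite(f'pics/{n}0.png',im['pixels']); print(n,[ (k,np.round(v,4).tolist()) for k,v in im.items() if k!='pixels'])
E
```

```text
pics
{'time_s': 0.0, 'joint_positions': [-6.319, 21.662, 4.561, 73.016, 0.001, 83.681], 'joint_vel': [0.017, 0.031, 0.014, -0.023, -0.052, -0.055], 'effort': [0.001, -46.36, 26.988, 0.021, -0.0, -0.0], 'tool_pos': [0.574, 0.0, 0.23], 'tool_rot': [[1.0, -0.002, 0.0], [-0.0, 0.0, 1.0], [-0.002, -1.0, 0.0]], 'wrist_force': [0.492, 0.794, 0.697], 'torque': [-0.028, -0.06, -0.044], 'grip_width': 0.086}
0.0187
scene [('K', [[515.9448, 0.0, 268.5812], [0.0, 515.9448, 220.3641], [0.0, 0.0, 1.0]]), ('distortion', [-0.0541, 0.0, 0.0, 0.0, 0.0]), ('R', [[0.5805, 0.8142, -0.007], [0.67, -0.4826, -0.5641], [-0.4626, 0.3228, -0.8257]]), ('t', [-0.3897, -0.2984, 1.7138])]
side [('K', [[495.4289, 0.0, 288.4529], [0.0, 495.4289, 206.9231], [0.0, 0.0, 1.0]]), ('distortion', [0.0634, 0.0, 0.0, 0.0, 0.0]), ('R', [[-0.9946, -0.1025, 0.0153], [-0.0745, 0.6048, -0.7929], [0.072, -0.7898, -0.6091]]), ('t', [0.5712, 0.1026, 1.1205])]
wrist [('K', [[345.8759, 0.0, 277.8398], [0.0, 345.8759, 204.6207], [0.0, 0.0, 1.0]]), ('distortion', [-0.0027, 0.0, 0.0, 0.0, 0.0]), ('T_tool_cam', [[1.0, 0.0, -0.0007, 0.0001], [0.0007, -0.2999, 0.954, -0.1421], [-0.0002, -0.954, -0.2999, 0.0764], [0.0, 0.0, 0.0, 1.0]])]
```

View pics/scene0.png

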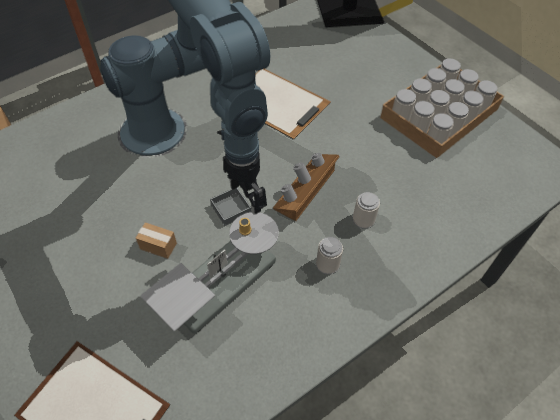

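View pics/side0.png

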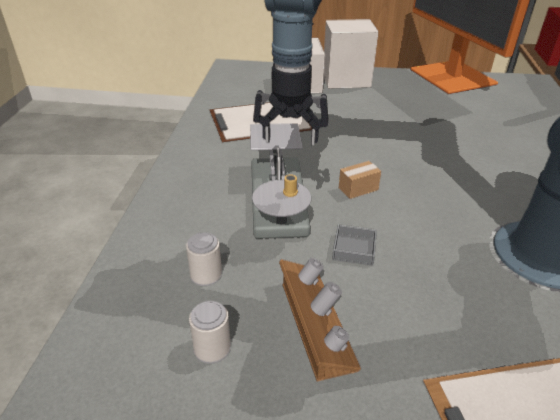

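View pics/wrist0.png

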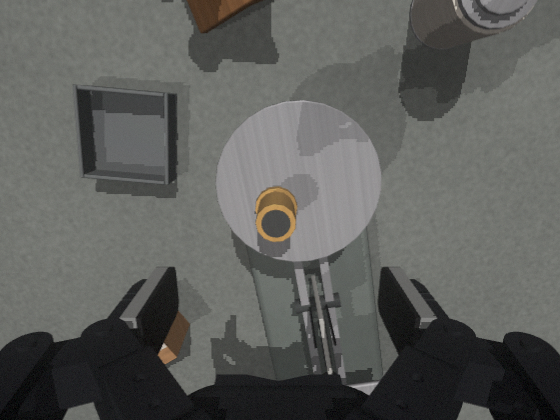

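```bash
cat > h.py <<'E'
from workcell import telemetry, cams, workorder, nets, env
import cv2,numpy as np
from scipy.optimize import minimize
def shot(n):
    s=telemetry.state(); im=cams.get_image(n); im['name']=n
    if n=='wrist':
        T=np.eye(4);T[:3,:3]=s['tool_rot'];T[:3,3]=s['tool_pos'];W=np.linalg.inv(T@np.array(im['T_tool_cam']));im['R']=W[:3,:3];im['t']=W[:3,3]
    return im
def proj(im,P):
    return cv2.projectPoints(np.asarray(P,float).reshape(-1,3),cv2.Rodrigues(np.array(im['R'],float))[0],np.array(im['t'],float),np.array(im['K']),np.array(im['distortion']))[0].reshape(-1,2)
def ray(im,uv):
    q=cv2.undistortPoints(np.array(uv,float).reshape(-1,1,2),np.array(im['K']),np.array(im['distortion'])).reshape(-1,2)
    R=np.array(im['R']);d=np.c_[q,np.ones(len(q))]@R
    return -R.T@np.array(im['t']),d
def onz(im,uv,z):
    o,d=ray(im,uv); return o+d*((z-o[2])/d[:,2:])
def tri(ims,uvs):
    A=np.zeros((3,3));b=np.zeros(3)
    for im,uv in zip(ims,uvs):
        o,d=ray(im,[uv]);d=d[0]/np.linalg.norm(d);M=np.eye(3)-np.outer(d,d);A+=M;b+=M@o
    return np.linalg.solve(A,b)
def rz(a):
    c,s=np.cos(a),np.sin(a);return np.array([[c,-s,0],[s,c,0],[0,0,1]])
def box(a,b,c): return np.array([[i*a/2,j*b/2,k*c/2] for i in(-1,1) for j in(-1,1) for k in(-1,1)])
def cyl(r,h,z0=0): 
    t=np.linspace(0,2*np.pi,24,endpoint=False);return np.concatenate([np.c_[r*np.cos(t),r*np.sin(t),0*t+z] for z in(z0,z0+h)])
def hullmask(im,P,ss=4):
    uv=proj(im,P);m=np.zeros((420*ss,560*ss),np.uint8)
    cv2.fillConvexPoly(m,cv2.convexHull(np.round((uv+.5)*ss-.5).astype(np.int32)),1)
    return cv2.resize(m.astype(np.float32),(560,420),interpolation=cv2.INTER_AREA)
def fit(f,x0,data,steps):
    # data: list of (im, mask, key); f(x,key)->list of point sets
    def cost(x):
        c=0
        for im,m,k in data:
            q=np.zeros((420,560),np.float32)
            for P in f(x,k): q=np.maximum(q,hullmask(im,P))
            c+=1-np.minimum(q,m).sum()/max(np.maximum(q,m).sum(),1)
        return c/len(data)
    x0=np.array(x0,float);best=None
    S=np.vstack([x0]+[x0+np.eye(len(x0))[i]*steps[i] for i in range(len(x0))])
    r=minimize(cost,x0,method='Nelder-Mead',options=dict(initial_simplex=S,xatol=1e-4,fatol=1e-5,maxiter=300))
    return r.x,r.fun
E
cat > look.py <<'E'
from h import *
import pickle
L=['coupling_center','carton_center','weight_small_center','weight_medium_center','weight_large_center','rack','tray_in','goods_pan_top','weight_pan_top','tin_a_center']
out={}
for c in ['scene','side','wrist']:
    im=shot(c); out[c]=(im,{})
    for l in L:
        r=nets.masks_of(c,l); out[c][1][l]=r
        print(c,l,[(round(q['conf'],2),np.round(q['position']).tolist(),int(q['pixels'].sum())) for q in r[:4]])
pickle.dump(out,open('look.pkl','wb'))
E
python3 look.py
```

```text
scene coupling_center [(0.58, [228.0, 246.0], 174)]
scene carton_center [(0.93, [239.0, 156.0], 974)]
scene weight_small_center []
scene weight_medium_center [(0.64, [194.0, 291.0], 189)]
scene weight_large_center [(0.5, [169.0, 301.0], 219), (0.21, [194.0, 288.0], 200)]
scene rack [(0.77, [190.0, 304.0], 1655)]
scene tray_in [(0.93, [203.0, 229.0], 927), (0.57, [239.0, 152.0], 969), (0.18, [193.0, 289.0], 190)]
scene goods_pan_top [(0.81, [294.0, 177.0], 2578)]
scene weight_pan_top [(0.97, [234.0, 257.0], 1357)]
scene tin_a_center [(0.65, [256.0, 332.0], 804)]
side coupling_center [(0.51, [187.0, 287.0], 293)]
side carton_center [(0.67, [177.0, 360.0], 1118)]
side weight_small_center []
side weight_medium_center [(0.85, [269.0, 308.0], 505)]
side weight_large_center [(0.62, [300.0, 325.0], 606)]
side rack [(0.78, [329.0, 316.0], 4029)]
side tray_in [(0.78, [247.0, 356.0], 1527), (0.29, [267.0, 309.0], 460)]
side goods_pan_top [(0.61, [137.0, 278.0], 1188)]
side weight_pan_top [(0.88, [198.0, 277.0], 1517), (0.73, [139.0, 280.0], 1115), (0.34, [176.0, 358.0], 1143), (0.32, [261.0, 203.0], 1590)]
side tin_a_center [(0.69, [260.0, 201.0], 1571)]
wrist coupling_center [(0.78, [212.0, 275.0], 1896)]
wrist carton_center [(0.84, [339.0, 176.0], 807)]
wrist weight_small_center [(0.57, [20.0, 460.0], 4538), (0.23, [132.0, 129.0], 9208)]
wrist weight_medium_center []
wrist weight_large_center []
wrist rack [(0.75, [8.0, 213.0], 1297)]
wrist tray_in [(0.93, [132.0, 126.0], 9307)]
wrist goods_pan_top []
wrist weight_pan_top [(0.67, [175.0, 301.0], 19237)]
wrist tin_a_center [(0.9, [21.0, 460.0], 4522), (0.3, [385.0, 364.0], 239)]
```

```bash
cat > fit1.py <<'E'
from h import *
import pickle
o=pickle.load(open('look.pkl','rb'))
def D(l,cams): return [(o[c][0],o[c][1][l][0]['pixels'].astype(np.float32),l) for c in cams]
def pos(l,c): p=o[c][1][l][0]['position'];return [p[1],p[0]]
def t2(l,cams=('scene','side')): return tri([o[c][0] for c in cams],[pos(l,c) for c in cams])
for l in ['coupling_center','carton_center','weight_medium_center','weight_large_center','tray_in','goods_pan_top','weight_pan_top','tin_a_center','rack']: print(l,t2(l).round(3))
# round pan
x0=t2('weight_pan_top')
r=fit(lambda x,k:[cyl(.065,.002)+[x[0],x[1],x[2]-.002]],x0,D('weight_pan_top',['scene','side','wrist']),[.01,.01,.01]);print('wpan',np.round(r[0],4),r[1])
W=r[0]
r=fit(lambda x,k:[cyl(.014,.04)+[x[0],x[1],W[2]],cyl(.0165,.007)+[x[0],x[1],W[2]]],t2('coupling_center')[:2],D('coupling_center',['scene','side','wrist']),[.01,.01]);print('coup',np.round(r[0],4),r[1])
r=fit(lambda x,k:[cyl(.014,.04)+[x[0],x[1],W[2]],cyl(.0165,.007)+[x[0],x[1],W[2]]],t2('coupling_center')[:2],D('coupling_center',['wrist']),[.01,.01]);print('coup wrist',np.round(r[0],4),r[1])
x0=t2('goods_pan_top')
r=min((fit(lambda x,k:[box(.13,.13,.003)@rz(x[3]).T+[x[0],x[1],x[2]-.0015]],[*x0,a],D('goods_pan_top',['scene']),[.01,.01,.01,.1]) for a in(-.3,0,.3)),key=lambda r:r[1]);print('gpan',np.round(r[0],4),r[1])
x0=t2('carton_center')
for cs in (['scene','side'],):
  r=min((fit(lambda x,k:[box(.09,.056,.06)@rz(x[2]).T+[x[0],x[1],.03]],[*x0[:2],a],D('carton_center',cs),[.01,.01,.2]) for a in np.arange(-1.4,1.7,.4)),key=lambda r:r[1]);print('carton',np.round(r[0],4),r[1])
x0=t2('tray_in')
r=min((fit(lambda x,k:[box(.09,.09,.03)@rz(x[2]).T+[x[0],x[1],.015]],[*x0[:2],a],D('tray_in',['scene','side','wrist']),[.01,.01,.2]) for a in (-.5,0,.5)),key=lambda r:r[1]);print('tray',np.round(r[0],4),r[1])
# rack via medium y?, large 0
a=-np.pi/6
Ry=np.array([[np.cos(a),0,np.sin(a)],[0,1,0],[-np.sin(a),0,np.cos(a)]])
H={'weight_small_center':.028,'weight_medium_center':.042,'weight_large_center':.056}
Y={'weight_large_center':0,'weight_medium_center':-.08,'weight_small_center':.08}
def fr(x,k):
    R=rz(x[2]);P=[cyl(.017,H[k]),cyl(.007,.005,H[k])]
    return [(p@Ry.T+[0,Y[k],.045])@R.T+[x[0],x[1],0] for p in P]
x0=t2('weight_large_center')
d=D('weight_medium_center',['scene','side'])+D('weight_large_center',['scene','side'])
for a0 in (-.2,0,.2,.4):
  r=fit(fr,[x0[0],x0[1],a0],d,[.01,.01,.2]);print('rack',np.round(r[0],4),r[1])
E
python3 fit1.py
```

```text
coupling_center [ 0.58  -0.003  0.127]
carton_center [ 0.41  -0.199  0.036]
weight_medium_center [0.52  0.185 0.067]
weight_large_center [0.477 0.263 0.074]
tray_in [0.415 0.043 0.012]
goods_pan_top [ 0.629 -0.245  0.111]
weight_pan_top [0.6   0.013 0.107]
tin_a_center [0.74  0.16  0.043]
rack [ 0.492  0.264 -0.009]
wpan [0.59   0.0092 0.1099] 0.13857150077819824
coup [ 0.5728 -0.0066] 0.10728734731674194
coup wrist [ 0.5722 -0.0066] 0.037713050842285156
gpan [ 0.6317 -0.2447  0.1106  0.1807] 0.03305727243423462
carton [ 0.4109 -0.1989  0.5593] 0.07841929793357849
tray [ 0.4212  0.0391 -0.0885] 0.05164625123143196
rack [0.4927 0.2626 0.3841] 0.10972292721271515
rack [0.4926 0.2624 0.3756] 0.10909673571586609
rack [0.4923 0.2626 0.3789] 0.11080025136470795
rack [0.4922 0.2627 0.3901] 0.11065836250782013
```

{"fn": "arm_command", "kwargs": {
  "commands": [
    {"slide": [-0.001, 0.04, -0.007], "turn": 0, "grip": 0.06},
    {"slide": [0, 0.03, 0], "turn": 0, "grip": 0.06},
    {"slide": [0, 0.022, 0], "turn": 0, "grip": 0.06},
    {"slide": [0, 0.013, 0], "turn": 0, "grip": 0.06},
    {"slide": [0, 0, 0], "turn": 0, "grip": 0.06}
  ],
  "force": 30
}}

```text
time_s: 2.42
tool_pos: [0.5734, -0.0069, 0.1256]
tool_rot: [[1.0, -0.002, -0.0], [0.0, 0.0, 1.0], [-0.002, -1.0, 0.0]]
wrist_force: [0.9, -0.3, 0.1]
grip_width: 0.06
```

```bash
python3 - <<'E'
from h import *
im=shot('wrist');cv2.imwrite('pics/w1.png',im['pixels'])
s=telemetry.state();print(s['tool_pos'],s['wrist_force'],s['grip_width'])
im=shot('side');cv2.imwrite('pics/s1.png',im['pixels'][100:260,180:420].repeat(3,0).repeat(3,1))
E
```

```text
[ 0.57412351 -0.00698887  0.12659159] [0.50619913 0.67686007 0.7940307 ] 0.059878548268870097
```

View pics/w1.png

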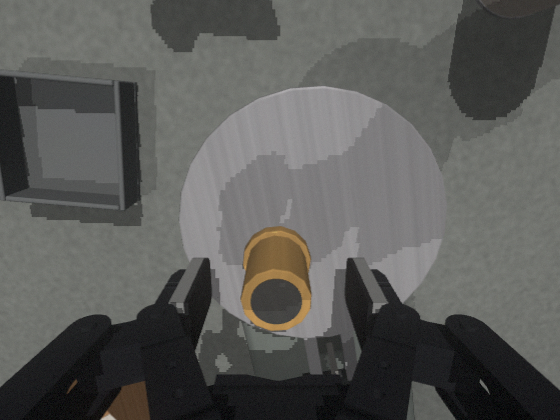

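View pics/s1.png

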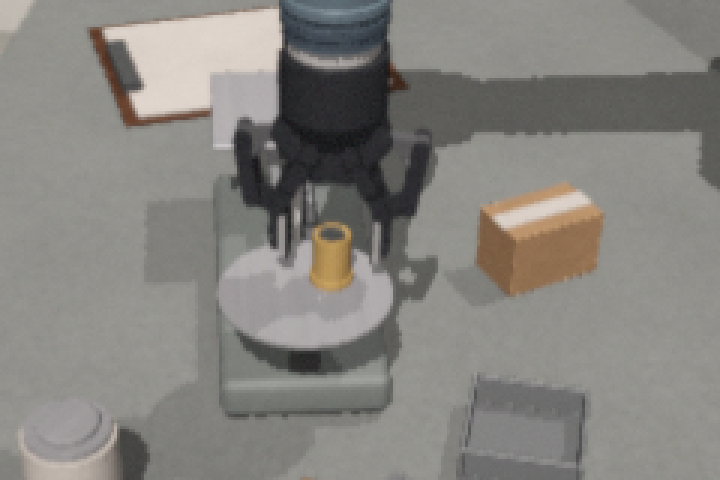

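```bash
python3 - <<'E'
from h import *
im=shot('wrist')
s=telemetry.state();p=s['tool_pos']
print(proj(im,[p,p+[0,0,.019],p+[.03,0,0],p+[.03,0,.019]]))
si=shot('side');print(proj(si,[p,p+[.03,0,0],p+[.03,0,.019]])-[180,100])
for c,i in (('wrist',im),('side',si)):
  r=nets.masks_of(c,'coupling_center');m=r[0]['pixels'].astype(np.float32)
  for z in(.108,.110,.112): print(c,fit(lambda x,k:[cyl(.014,.04)+[x[0],x[1],z],cyl(.0165,.007)+[x[0],x[1],z]],p[:2],[(i,m,0)],[.01,.01]))
E
```

```text
[[278.52401431 271.0983873 ]
 [278.6471294  293.77745539]
 [344.11127068 271.0611101 ]
 [352.71428587 293.72827881]]
[[109.38427903  86.15378673]
 [ 95.84237619  85.17925332]
 [ 95.83981409  78.03401515]]
wrist (array([ 0.57245308, -0.00796756]), np.float64(0.017978966236114502))
wrist (array([ 0.57251198, -0.0067352 ]), np.float64(0.030872821807861328))
wrist (array([ 0.57242573, -0.00552396]), np.float64(0.054915785789489746))
side (array([ 0.57350577, -0.00860289]), np.float64(0.0556718111038208))
side (array([ 0.57330245, -0.00598538]), np.float64(0.05528897047042847))
side (array([ 0.57329654, -0.00321327]), np.float64(0.057775914669036865))
```

{"fn": "arm_command", "kwargs": {
  "commands": [
    {"grip": 0.02},
    {"grip": 0.02},
    {"grip": 0.02},
    {"grip": 0.02},
    {"slide": [0, -0.02, 0], "grip": 0.02},
    {"slide": [0, -0.03, 0], "grip": 0.02}
  ],
  "force": 30
}}

```text
validation failed for argument at $.co...
```

{"fn": "arm_command", "kwargs": {
  "commands": [
    {"slide": [0, 0, 0], "turn": 0, "grip": 0.02},
    {"slide": [0, 0, 0], "turn": 0, "grip": 0.02},
    {"slide": [0, 0, 0], "turn": 0, "grip": 0.02},
    {"slide": [0, 0, 0], "turn": 0, "grip": 0.02},
    {"slide": [0, -0.02, 0], "turn": 0, "grip": 0.02},
    {"slide": [0, -0.03, 0], "turn": 0, "grip": 0.02}
  ],
  "force": 30
}}

```text
time_s: 3.48
tool_pos: [0.5728, -0.0068, 0.1755]
tool_rot: [[1.0, -0.003, 0.0], [-0.0, 0.0, 1.0], [-0.003, -1.0, 0.0]]
wrist_force: [0.5, 0.1, -0.8]
grip_width: 0.0271
```

{"fn": "arm_command", "kwargs": {
  "commands": [
    {"slide": [-0.03, 0, 0.01], "turn": 0, "grip": 0.02},
    {"slide": [-0.05, 0, 0.015], "turn": 0, "grip": 0.02},
    {"slide": [-0.045, 0, 0.013], "turn": 0, "grip": 0.02},
    {"slide": [-0.027, 0.03, 0.008], "turn": 5, "grip": 0.02},
    {"slide": [0, 0.045, 0], "turn": 0, "grip": 0.02},
    {"slide": [0, 0.035, 0], "turn": 0, "grip": 0.02},
    {"slide": [0, 0, 0], "turn": 0, "grip": 0.02}
  ]
}}

```text
time_s: 4.35
tool_pos: [0.419, 0.0392, 0.0643]
tool_rot: [[0.996, -0.006, 0.087], [-0.087, 0.0, 0.996], [-0.006, -1.0, -0.0]]
wrist_force: [0.1, 0.1, -0.7]
grip_width: 0.0272
```

```bash
python3 - <<'E'
from h import *
im=shot('wrist');cv2.imwrite('pics/w2.png',im['pixels'])
s=telemetry.state();print(s['tool_pos'],s['wrist_force'],s['grip_width'])
r=nets.masks_of('wrist','tray_in')
for q in r[:2]: print(q['conf'],q['position'],onz(im,[[q['position'][1],q['position'][0]]],.01))
E
```

```text
[0.42071028 0.03908624 0.06587128] [ 0.35580234  0.31261379 -1.14434695] 0.026877377817687252
0.67 [197.1, 287.0] [[0.42567719 0.05798918 0.01      ]]
```

View pics/w2.png

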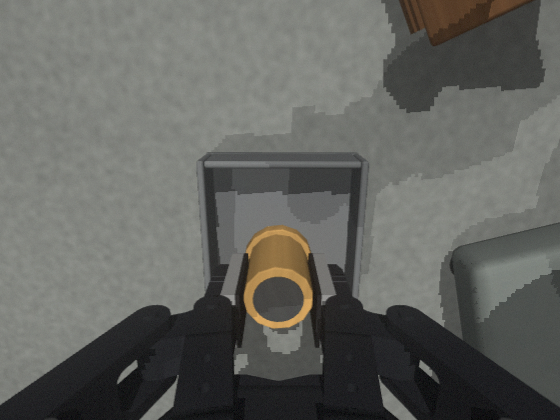

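{"fn": "arm_command", "kwargs": {
  "commands": [
    {"slide": [0.002, 0.02, 0], "turn": 0, "grip": 0.02},
    {"slide": [0, 0.016, 0], "turn": 0, "grip": 0.02},
    {"slide": [0, 0.007, 0], "turn": 0, "grip": 0.02},
    {"slide": [0, 0.001, 0], "turn": 0, "grip": 0.02},
    {"slide": [0, 0, 0], "turn": 0, "grip": 0.042},
    {"slide": [0, 0, 0], "turn": 0, "grip": 0.042},
    {"slide": [0, -0.03, 0], "turn": 0, "grip": 0.042},
    {"slide": [0, -0.05, 0], "turn": 0, "grip": 0.042}
  ]
}}

```text
time_s: 5.45
tool_pos: [0.4224, 0.0389, 0.1023]
tool_rot: [[0.996, -0.003, 0.087], [-0.087, 0.0, 0.996], [-0.003, -1.0, -0.0]]
wrist_force: [0.7, 0.1, 0.1]
grip_width: 0.0422
```

```bash
python3 - <<'E'
from h import *
im=shot('wrist');cv2.imwrite('pics/w3.png',im['pixels'])
s=telemetry.state();print(s['tool_pos'],s['wrist_force'],s['grip_width'],s['joint_positions'])
E
```

```text
[0.42711487 0.03873306 0.10903397] [1.10652434 0.79999662 4.21403204] 0.04187637609898675 [-3.30676223e+00  9.41344400e+00 -3.09549678e+01  4.92127322e+01
  9.85291068e-04  9.16828362e+01]
```

View pics/w3.png

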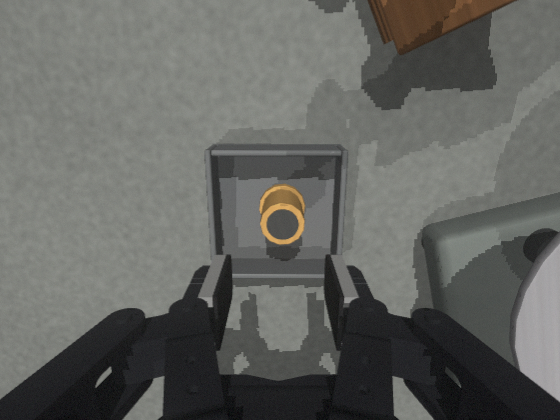

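{"fn": "arm_command", "kwargs": {
  "commands": [
    {"slide": [0.003, -0.03, -0.03], "turn": 0, "grip": 0.08},
    {"slide": [0.003, -0.02, -0.06], "turn": 0, "grip": 0.08},
    {"slide": [0.003, 0, -0.06], "turn": 0, "grip": 0.08},
    {"slide": [0, 0, -0.058], "turn": 0, "grip": 0.08},
    {"slide": [0, 0, -0.03], "turn": 0, "grip": 0.08},
    {"slide": [0, 0, 0], "turn": 10, "grip": 0.08},
    {"slide": [0, 0, 0], "turn": 10, "grip": 0.08},
    {"slide": [0, 0, 0], "turn": 10, "grip": 0.08}
  ]
}}

```text
time_s: 6.5
tool_pos: [0.4124, -0.1986, 0.1523]
tool_rot: [[0.816, 0.001, 0.579], [-0.579, -0.0, 0.816], [0.001, -1.0, 0.0]]
wrist_force: [-0.2, 0.7, 0.9]
grip_width: 0.0799
```

{"fn": "arm_command", "kwargs": {
  "commands": [
    {"slide": [0, 0, 0], "turn": 10, "grip": 0.085},
    {"slide": [0, 0, 0], "turn": 10, "grip": 0.085},
    {"slide": [0, 0, 0], "turn": 3, "grip": 0.085},
    {"slide": [0, 0, 0], "turn": 0, "grip": 0.085}
  ]
}}

```text
time_s: 7.0
tool_pos: [0.4124, -0.1984, 0.1523]
tool_rot: [[0.53, 0.001, 0.848], [-0.848, -0.0, 0.53], [0.001, -1.0, 0.0]]
wrist_force: [0.3, 0.1, -0.6]
grip_width: 0.085
```

```bash
cat > car.py <<'E'
from h import *
im=shot('wrist');cv2.imwrite('pics/w4.png',im['pixels'])
s=telemetry.state();p=s['tool_pos'];print(p,s['wrist_force'],s['grip_width'],np.array(s['joint_positions']).round(1));R=np.array(s['tool_rot'])
q=nets.masks_of('wrist','carton_center')[0];m=q['pixels'].astype(np.float32);print(q['conf'])
r=min((fit(lambda x,k:[box(.09,.056,.06)@rz(x[2]).T+[x[0],x[1],.03]],[.411,-.199,a],[(im,m,0)],[.01,.01,.2]) for a in (.4,.56,.7)),key=lambda r:r[1]);print('carton',np.round(r[0],4),r[1], 'tool yaw',np.arctan2(R[1,0],R[0,0]))
print('delta tool', R.T@(np.array([*r[0][:2],.016])-p))
E
python3 car.py
```

```text
[ 0.41241654 -0.19834903  0.15226928] [1.04870724 0.24100934 0.62470145] 0.08480977366459615 [-33.6  10.6 -22.4  57.    0.  114.3]
0.76
carton [ 0.4097 -0.1997  0.5805] 0.02450495958328247 tool yaw -1.0112793790113122
delta tool [-0.00041426  0.13626813 -0.00308726]
```

View pics/w4.png

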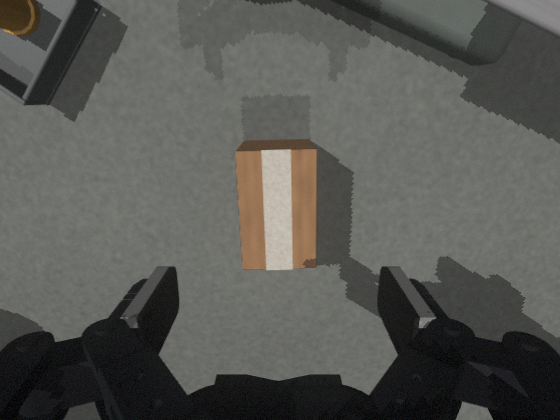

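{"fn": "arm_command", "kwargs": {
  "commands": [
    {"slide": [0, 0.04, -0.003], "turn": -1, "grip": 0.085},
    {"slide": [0, 0.05, 0], "turn": 0, "grip": 0.085},
    {"slide": [0, 0.035, 0], "turn": 0, "grip": 0.085},
    {"slide": [0, 0.011, 0], "turn": 0, "grip": 0.085},
    {"slide": [0, 0, 0], "turn": 0, "grip": 0.04},
    {"slide": [0, 0, 0], "turn": 0, "grip": 0.04},
    {"slide": [0, 0, 0], "turn": 0, "grip": 0.04},
    {"slide": [0, 0, 0], "turn": 0, "grip": 0.04}
  ],
  "force": 50
}}

```text
time_s: 8.1
tool_pos: [0.4109, -0.2005, 0.0175]
tool_rot: [[0.545, 0.002, 0.839], [-0.839, -0.001, 0.545], [0.002, -1.0, 0.001]]
wrist_force: [-1.4, 0.8, 6.1]
grip_width: 0.0556
```

{"fn": "arm_command", "kwargs": {
  "commands": [
    {"slide": [0, -0.02, 0], "turn": 0, "grip": 0.04},
    {"slide": [0, -0.04, 0], "turn": 0, "grip": 0.04},
    {"slide": [0, -0.06, 0], "turn": 0, "grip": 0.04},
    {"slide": [0, -0.06, 0], "turn": 0, "grip": 0.04},
    {"slide": [0, -0.02, 0], "turn": 0, "grip": 0.04},
    {"slide": [0, 0, 0], "turn": 0, "grip": 0.04}
  ]
}}

```text
time_s: 8.85
tool_pos: [0.4106, -0.2005, 0.2174]
tool_rot: [[0.545, 0.003, 0.839], [-0.839, -0.002, 0.545], [0.003, -1.0, 0.001]]
wrist_force: [-0.1, 0.3, -6.0]
grip_width: 0.0553
```

```bash
python3 - <<'E'
from h import *
im=shot('wrist');cv2.imwrite('pics/w5.png',im['pixels'])
s=telemetry.state();print(s['tool_pos'],s['wrist_force'],s['grip_width'])
R=np.array(s['tool_rot']);p=s['tool_pos'];
print('delta tool', R.T@(np.array([.6317,-.2447,.2])-p),np.degrees(np.arctan2(R[1,0],R[0,0])))
im=shot('side');cv2.imwrite('pics/s5.png',im['pixels'])
F=[];
for i in range(3): cams.get_image('side'); F.append(telemetry.state()['wrist_force'][2])
print(F)
E
```

```text
[ 0.40952153 -0.19977594  0.21567383] [-0.69853958  0.43736424 -6.95519038] 0.05548820910375027
delta tool [0.1586807  0.01567443 0.16186989] -57.00063471898421
[np.float64(-6.636453790509496), np.float64(-6.061919062194564), np.float64(-5.475467218737126)]
```

View pics/w5.png

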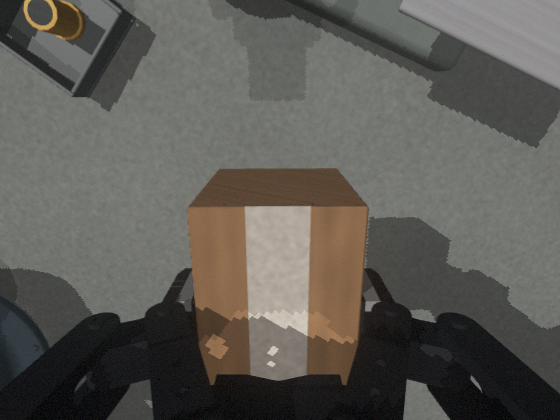

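{"fn": "arm_command", "kwargs": {
  "commands": [
    {"slide": [0.025, -0.01, 0.025], "turn": 0, "grip": 0.04},
    {"slide": [0.04, 0, 0.04], "turn": 0, "grip": 0.04},
    {"slide": [0.042, 0, 0.042], "turn": 0, "grip": 0.04},
    {"slide": [0.035, 0, 0.036], "turn": 0, "grip": 0.04},
    {"slide": [0.016, 0, 0.018], "turn": 0, "grip": 0.04},
    {"slide": [0, 0, 0], "turn": 10, "grip": 0.04},
    {"slide": [0, 0, 0], "turn": 10, "grip": 0.04},
    {"slide": [0, 0, 0], "turn": 3, "grip": 0.04}
  ]
}}

```text
time_s: 10.1
tool_pos: [0.6302, -0.2444, 0.2235]
tool_rot: [[0.171, -0.004, 0.985], [-0.985, 0.002, 0.171], [-0.002, -1.0, -0.003]]
wrist_force: [0.1, 1.2, -5.6]
grip_width: 0.0548
```

{"fn": "arm_command", "kwargs": {
  "commands": [
    {"slide": [0, 0, 0], "turn": 0, "grip": 0.04},
    {"slide": [0, 0, 0], "turn": 0, "grip": 0.04}
  ]
}}

```text
time_s: 10.35
tool_pos: [0.6304, -0.2445, 0.2249]
tool_rot: [[0.174, -0.002, 0.985], [-0.985, 0.001, 0.174], [-0.001, -1.0, -0.002]]
wrist_force: [0.1, 0.4, -5.7]
grip_width: 0.0552
```

```bash
python3 - <<'E'
from h import *
s=telemetry.state();print(s['tool_pos'],s['wrist_force'],s['grip_width'])
for n in ('scene','side','wrist'):
  im=shot(n);cv2.imwrite(f'pics/{n}6.png',im['pixels'])
F=[]
for i in range(4): cams.get_image('side'); F.append(telemetry.state()['wrist_force'][2])
print(F)
E
```

```text
[ 0.63041498 -0.24452738  0.22490402] [ 0.06297615  0.35236225 -5.72314218] 0.055192121591219424
[np.float64(-5.135546766079758), np.float64(-5.275165809548759), np.float64(-5.701181605380371), np.float64(-5.568810340783138)]
```

View pics/wrist6.png

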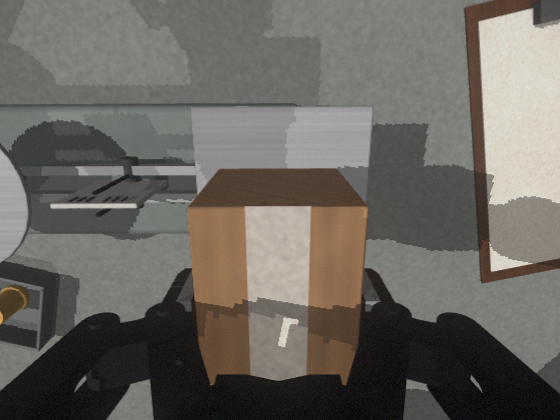

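View pics/scene6.png

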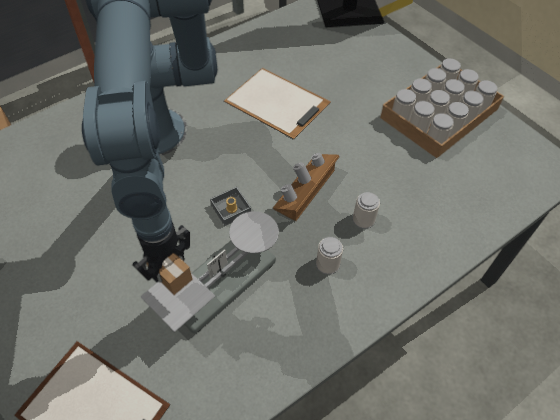

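```bash
python3 - <<'E'
from h import *
im=shot('wrist')
print(onz(im,[[191,108],[371,108],[281,108]],.115))
E
```

```text
[[ 0.6876115  -0.17273804  0.115     ]
 [ 0.70965628 -0.29784309  0.115     ]
 [ 0.69861998 -0.23528098  0.115     ]]
```

{"fn": "arm_command", "kwargs": {
  "commands": [
    {"slide": [0, 0.035, 0.004], "turn": 0, "grip": 0.04},
    {"slide": [0, 0.035, 0], "turn": 0, "grip": 0.04},
    {"slide": [0, 0.016, 0], "turn": 0, "grip": 0.04},
    {"slide": [0, 0.006, 0], "turn": 0, "grip": 0.04},
    {"slide": [0, 0.006, 0], "turn": 0, "grip": 0.04},
    {"slide": [0, 0.006, 0], "turn": 0, "grip": 0.04},
    {"slide": [0, 0.006, 0], "turn": 0, "grip": 0.04},
    {"slide": [0, 0, 0], "turn": 0, "grip": 0.04}
  ]
}}

```text
time_s: 11.75
tool_pos: [0.6355, -0.2444, 0.1165]
tool_rot: [[0.174, 0.002, 0.985], [-0.985, -0.001, 0.174], [0.001, -1.0, 0.002]]
wrist_force: [-0.2, -0.3, -1.7]
grip_width: 0.0553
```

{"fn": "arm_command", "kwargs": {
  "commands": [
    {"slide": [0, 0.004, 0], "turn": 0, "grip": 0.04},
    {"slide": [0, 0.002, 0], "turn": 0, "grip": 0.04},
    {"slide": [0, 0, 0], "turn": 0, "grip": 0.04},
    {"slide": [0, 0, 0], "turn": 0, "grip": 0.04},
    {"slide": [0, 0, 0], "turn": 0, "grip": 0.04}
  ]
}}

```text
time_s: 12.38
tool_pos: [0.6354, -0.2444, 0.1105]
tool_rot: [[0.174, 0.001, 0.985], [-0.985, -0.001, 0.174], [0.001, -1.0, 0.001]]
wrist_force: [2.4, -1.4, -1.2]
grip_width: 0.0554
```

{"fn": "arm_command", "kwargs": {
  "commands": [
    {"slide": [0, 0.004, 0], "turn": 0, "grip": 0.04},
    {"slide": [0, 0, 0], "turn": 0, "grip": 0.04},
    {"slide": [0, 0, 0], "turn": 0, "grip": 0.04},
    {"slide": [0, 0, 0], "turn": 0, "grip": 0.04}
  ]
}}

```text
time_s: 12.88
tool_pos: [0.635, -0.2441, 0.1063]
tool_rot: [[0.174, 0.001, 0.985], [-0.985, -0.0, 0.174], [0.0, -1.0, 0.001]]
wrist_force: [2.7, -2.4, 0.5]
grip_width: 0.0553
```

```bash
python3 - <<'E'
from h import *
F=[]
for i in range(4): cams.get_image('side'); F.append(telemetry.state()['wrist_force'][2])
print(F)
E
```

```text
[np.float64(0.6085652681447897), np.float64(0.034648925814109534), np.float64(-0.8795899653531023), np.float64(0.177479014035059)]
```

Force balanced; release and back up.

{"fn": "arm_command", "kwargs": {
  "commands": [
    {"slide": [0, 0, 0], "turn": 0, "grip": 0.062},
    {"slide": [0, 0, 0], "turn": 0, "grip": 0.07},
    {"slide": [0, 0, 0], "turn": 0, "grip": 0.08},
    {"slide": [0, -0.01, 0], "turn": 0, "grip": 0.085},
    {"slide": [0, -0.04, 0], "turn": 0, "grip": 0.085},
    {"slide": [0, -0.05, 0], "turn": 0, "grip": 0.085},
    {"slide": [0, -0.05, 0], "turn": 0, "grip": 0.085}
  ]
}}

```text
time_s: 13.95
tool_pos: [0.6345, -0.2438, 0.2584]
tool_rot: [[0.174, 0.001, 0.985], [-0.985, -0.0, 0.174], [0.0, -1.0, 0.001]]
wrist_force: [0.7, -0.5, -0.1]
grip_width: 0.0848
```

```bash
python3 - <<'E'
from h import *
s=telemetry.state();p=s['tool_pos'];R=np.array(s['tool_rot']);print(s['time_s'],p,np.degrees(np.arctan2(R[1,0],R[0,0])),np.array(s['joint_positions']).round(1))
for n in ('scene','side','wrist'):
  im=shot(n);cv2.imwrite(f'pics/{n}7.png',im['pixels'])
# rack targets
x,y,a=.4926,.2625,.380
for k,yy in (('med',-.08),('large',0),('small',.08)):
  b=rz(a)@[0,yy,0]+[x,y,.045]; print(k,b)
print(R.T@(np.array([.44,.15,.25])-p))
E
```

```text
13.95 [ 0.6344836  -0.2438487   0.25844013] -79.99921119208315 [-26.4  35.4  30.8  85.3   0.  143.6]
med [0.52227364 0.18820683 0.045     ]
large [0.4926 0.2625 0.045 ]
small [0.46292636 0.33679317 0.045     ]
[-0.4216419   0.00820194 -0.12313708]
```

View pics/wrist7.png

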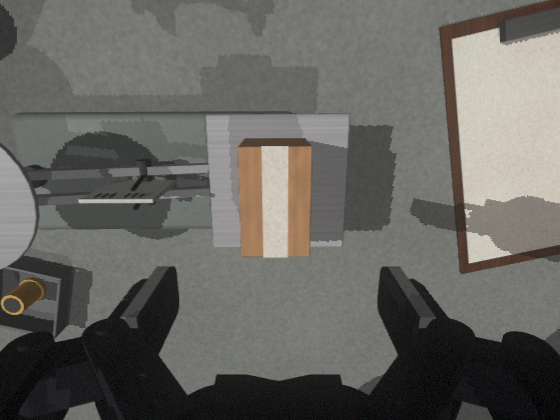

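View pics/side7.png

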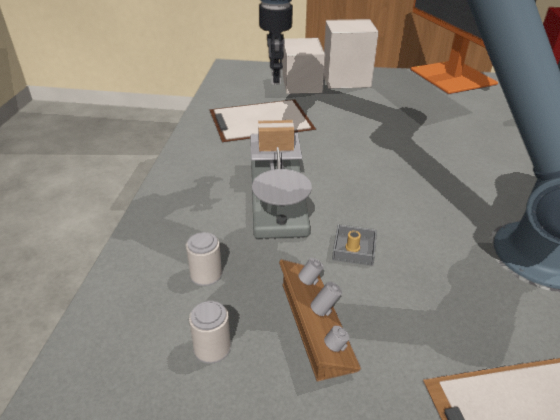

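```bash
cat > beam.py <<'E'
from h import *
d=[]
for c in ('scene','side'):
    im=shot(c); r=nets.masks_of(c,'weight_pan_top'); m=r[0]['pixels'].astype(np.float32); d.append((im,m,0)); print(c,r[0]['conf'],r[0]['position'],m.sum())
for dd in (d,d[:1],d[1:]):
  r=fit(lambda x,k:[cyl(.065,.002)+[.59,.0092,x[0]-.002]],[.13],dd,[.01]);print('fixed xy z',r[0],r[1],'beam',(r[0][0]-.115)/.13)
r=fit(lambda x,k:[cyl(.065,.002)+[x[0],x[1],x[2]-.002]],[.59,.009,.13],d,[.01,.01,.01]);print('free',r)
E
python3 beam.py; python3 - <<'E'
import sys;sys.path.insert(0,'.')
import os;os.chdir('.')
from h import *
import pickle
o=pickle.load(open('look.pkl','rb'))
for c in('scene','side'):
  r=o[c][1]['weight_pan_top'][0];print(c,r['position'],r['pixels'].sum())
  print(fit(lambda x,k:[cyl(.065,.002)+[.59,.0092,x[0]-.002]],[.11],[(o[c][0],r['pixels'].astype(np.float32),0)],[.01]))
E
```

```text
scene 0.78 [225.9, 253.3] 1617.0
side 0.59 [183.9, 279.9] 1642.0
fixed xy z [0.14082031] 0.04125252366065979 beam 0.19861778846153832
fixed xy z [0.1396875] 0.045370399951934814 beam 0.18990384615384626
fixed xy z [0.1409375] 0.035405755043029785 beam 0.19951923076923067
free (array([0.59025065, 0.00825547, 0.14026612]), np.float64(0.04073014855384827))
scene [234.5, 256.8] 1357
(array([0.11039062]), np.float64(0.18078964948654175))
side [198.1, 277.1] 1517
(array([0.11]), np.float64(0.1377527117729187))
```

{"fn": "arm_command", "kwargs": {
  "commands": [
    {"slide": [-0.03, 0, -0.01], "turn": 0, "grip": 0.06},
    {"slide": [-0.055, 0, -0.01], "turn": 0, "grip": 0.06},
    {"slide": [-0.06, 0, -0.01], "turn": 0, "grip": 0.06},
    {"slide": [-0.06, 0, -0.01], "turn": 0, "grip": 0.06},
    {"slide": [-0.06, 0, -0.01], "turn": 0, "grip": 0.06},
    {"slide": [-0.06, 0, -0.01], "turn": 0, "grip": 0.06},
    {"slide": [-0.06, 0.01, -0.007], "turn": 0, "grip": 0.06},
    {"slide": [-0.06, 0.01, 0], "turn": 0, "grip": 0.06}
  ]
}}

```text
time_s: 15.3
tool_pos: [0.4921, 0.1692, 0.2346]
tool_rot: [[0.2, -0.006, 0.98], [-0.98, 0.013, 0.2], [-0.014, -1.0, -0.003]]
wrist_force: [0.8, -0.3, 0.1]
grip_width: 0.0601
```

{"fn": "arm_command", "kwargs": {
  "commands": [
    {"slide": [-0.045, 0.01, 0], "turn": -6, "grip": 0.06},
    {"slide": [-0.025, 0.01, 0], "turn": -6, "grip": 0.06},
    {"slide": [0, 0, 0], "turn": 0, "grip": 0.06},
    {"slide": [0, 0, 0], "turn": 0, "grip": 0.06}
  ]
}}

```text
time_s: 15.8
tool_pos: [0.4779, 0.2346, 0.2164]
tool_rot: [[0.395, -0.004, 0.919], [-0.919, 0.012, 0.395], [-0.012, -1.0, 0.001]]
wrist_force: [0.4, -0.4, -0.4]
grip_width: 0.0598
```

```bash
cat > rk.py <<'E'
from h import *
import sys
a=-np.pi/6
Ry=np.array([[np.cos(a),0,np.sin(a)],[0,1,0],[-np.sin(a),0,np.cos(a)]])
H={'weight_small_center':.028,'weight_medium_center':.042,'weight_large_center':.056}
Y={'weight_large_center':0,'weight_medium_center':-.08,'weight_small_center':.08}
def fr(x,k):
    R=rz(x[2]);P=[cyl(.017,H[k]),cyl(.007,.005,H[k])]
    return [(p@Ry.T+[0,Y[k],.045])@R.T+[x[0],x[1],0] for p in P]
if __name__=='__main__':
    s=telemetry.state();p=np.array(s['tool_pos']);R=np.array(s['tool_rot']);print(s['time_s'],p,np.degrees(np.arctan2(R[1,0],R[0,0])),np.array(s['joint_positions']).round(1))
    im=shot('wrist');cv2.imwrite(f'pics/rk{sys.argv[1]}.png',im['pixels']);D=[]
    for k in H:
        r=nets.masks_of('wrist',k);print(k,[(round(q['conf'],2),np.round(q['position']).tolist(),int(q['pixels'].sum())) for q in r[:4]])
        uv=proj(im,np.concatenate(fr([.4926,.2625,.380],k))).mean(0)[::-1];print('exp',uv)
        for q in r:
            if np.linalg.norm(np.array(q['position'])-uv)<30: D.append((im,q['pixels'].astype(np.float32),k));break
    r=fit(fr,[.4926,.2625,.380],D,[.01,.01,.1]);print(len(D),'rack',r)
E
python3 rk.py 1
```

```text
15.8 [0.47786861 0.23459758 0.21636795] -66.76185952312431 [ 18.9  16.8  -4.4  68.8   0.7 175.7]
weight_small_center [(0.62, [164.0, 167.0], 1670)]
exp [169.9251557  164.25579112]
weight_medium_center [(0.92, [177.0, 348.0], 2118)]
exp [183.76297762 350.42885189]
weight_large_center [(0.6, [180.0, 254.0], 2622)]
exp [190.45643593 254.75136731]
3 rack (array([0.49273121, 0.26209039, 0.36866308]), np.float64(0.053691089153289795))
```

View pics/rk1.png

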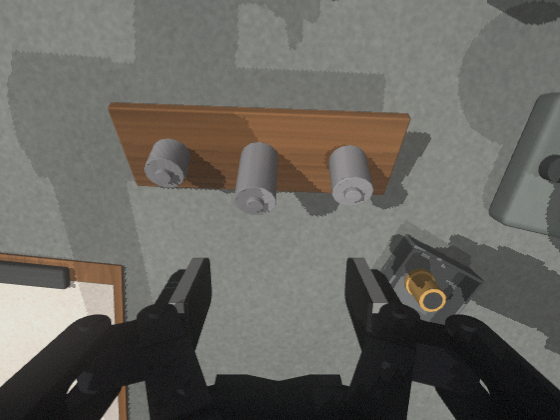

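{"fn": "arm_command", "kwargs": {
  "commands": [
    {"slide": [0, 0, 0], "turn": -10.6, "grip": 0.06},
    {"slide": [0, 0, 0], "turn": -10.6, "grip": 0.06},
    {"slide": [0, 0, 0], "turn": -10.6, "grip": 0.06},
    {"slide": [0, 0, 0], "turn": -10.6, "grip": 0.06},
    {"slide": [0, 0, 0], "turn": -10.6, "grip": 0.06},
    {"slide": [0, 0, 0], "turn": -10.6, "grip": 0.06},
    {"slide": [0, 0, 0], "turn": -10.6, "grip": 0.06},
    {"slide": [0, 0, 0], "turn": -10.6, "grip": 0.06}
  ]
}}

```text
time_s: 17.0
tool_pos: [0.4787, 0.2347, 0.2173]
tool_rot: [[0.949, -0.002, -0.315], [0.315, 0.013, 0.949], [0.002, -1.0, 0.013]]
wrist_force: [-0.7, 0.5, 0.3]
grip_width: 0.0601
```

{"fn": "arm_command", "kwargs": {
  "commands": [
    {"slide": [0, 0, 0], "turn": -10.6, "grip": 0.06},
    {"slide": [0, 0, 0], "turn": -10.6, "grip": 0.06},
    {"slide": [0, 0, 0], "turn": -10.6, "grip": 0.06},
    {"slide": [0, 0, 0], "turn": -10.6, "grip": 0.06},
    {"slide": [0, 0, 0], "turn": -10.6, "grip": 0.06},
    {"slide": [0, 0, 0], "turn": -10.6, "grip": 0.06},
    {"slide": [0, 0, 0], "turn": -10.6, "grip": 0.06},
    {"slide": [0, 0, 0], "turn": -10.6, "grip": 0.06}
  ]
}}

```text
time_s: 18.0
tool_pos: [0.4787, 0.2347, 0.2173]
tool_rot: [[-0.228, -0.002, -0.974], [0.974, 0.013, -0.228], [0.013, -1.0, -0.001]]
wrist_force: [-0.8, 0.4, 1.0]
grip_width: 0.06
```

{"fn": "arm_command", "kwargs": {
  "commands": [
    {"slide": [0, 0, 0], "turn": -8.3, "grip": 0.06},
    {"slide": [0, 0, 0], "turn": 0, "grip": 0.06},
    {"slide": [0, 0, 0], "turn": 0, "grip": 0.06}
  ]
}}

```text
time_s: 18.38
tool_pos: [0.4785, 0.235, 0.2171]
tool_rot: [[-0.359, -0.002, -0.933], [0.933, 0.013, -0.359], [0.013, -1.0, -0.002]]
wrist_force: [-0.2, 0.1, 0.5]
grip_width: 0.0597
```

```bash
python3 rk.py 2
```

```text
18.375 [0.47848724 0.23504485 0.21712784] 111.05992198537464 [18.9 16.8 -4.3 68.8  0.7 -2.1]
weight_small_center [(0.63, [202.0, 385.0], 1364)]
exp [198.52298995 388.64611354]
weight_medium_center [(0.8, [199.0, 207.0], 1595)]
exp [198.41311753 206.34098331]
weight_large_center [(0.66, [197.0, 296.0], 1705)]
exp [193.68993398 300.65991224]
3 rack (array([0.49239762, 0.26117309, 0.37126368]), np.float64(0.07125578075647354))
```

View pics/rk2.png

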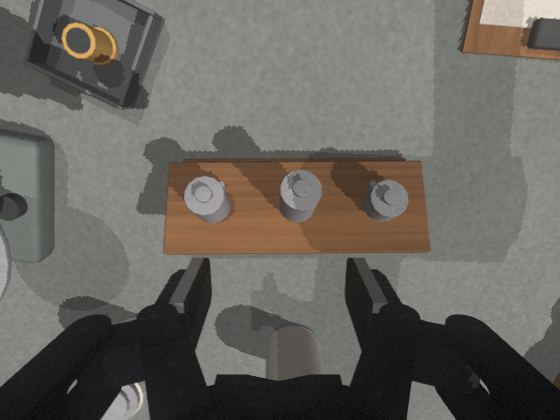

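{"fn": "arm_command", "kwargs": {
  "commands": [
    {"slide": [0.01, 0.03, -0.005], "turn": 0, "grip": 0.06},
    {"slide": [0.0097, 0.05, -0.0046], "turn": 0, "grip": 0.06},
    {"slide": [0, 0.028, 0], "turn": 0, "grip": 0.06},
    {"slide": [0, 0, 0], "turn": 0, "grip": 0.06},
    {"slide": [0, 0, 0], "turn": 0, "grip": 0.06}
  ]
}}

```text
time_s: 19.2
tool_pos: [0.4806, 0.2588, 0.1105]
tool_rot: [[-0.362, -0.001, -0.932], [0.932, 0.013, -0.362], [0.013, -1.0, -0.004]]
wrist_force: [-0.0, 0.4, -0.7]
grip_width: 0.0599
```

```bash
sed -i 's/\.4926,\.2625,\.380/.4925,.2615,.370/g' rk.py; python3 rk.py 3; python3 - <<'E'
import sys;sys.path.insert(0,'.')
from h import *
im=shot('side');cv2.imwrite('pics/s8.png',im['pixels'][220:400,220:420].repeat(3,0).repeat(3,1))
E
```

```text
19.2 [0.48060022 0.25883752 0.11049359] 111.2031567888153 [ 21.2  21.8 -13.5  54.4   0.7   0. ]
weight_small_center [(0.85, [233.0, 404.0], 3346)]
exp [233.77359943 410.44456176]
weight_medium_center [(0.65, [235.0, 133.0], 4282)]
exp [232.43332976 128.45684097]
weight_large_center [(0.55, [228.0, 272.0], 3799)]
exp [228.61652967 274.11377279]
3 rack (array([0.49261496, 0.26116933, 0.36779018]), np.float64(0.04005585238337517))
```

View pics/rk3.png

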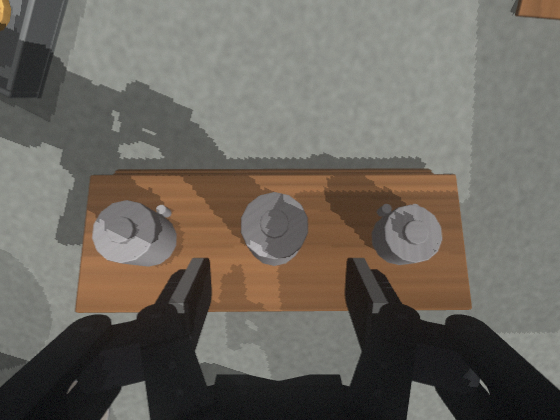

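View pics/s8.png

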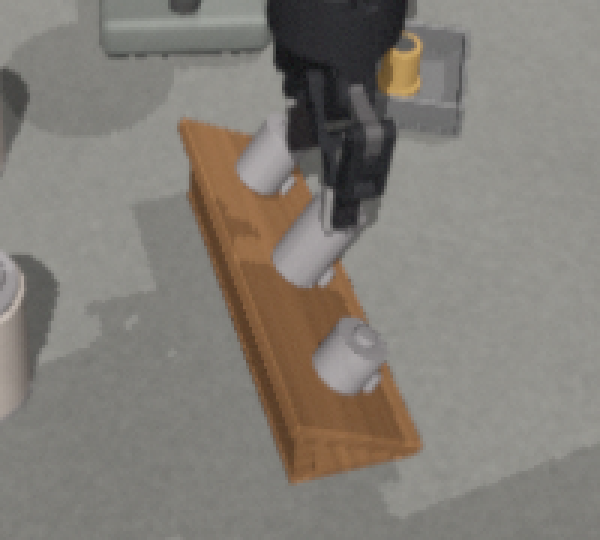

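{"fn": "arm_command", "kwargs": {
  "commands": [
    {"slide": [-0.002, 0.03, 0.001], "turn": 0, "grip": 0.06},
    {"slide": [0, 0.02, 0], "turn": 0, "grip": 0.06},
    {"slide": [0, 0.0115, 0], "turn": 0, "grip": 0.06},
    {"slide": [0, 0, 0], "turn": 0, "grip": 0.025},
    {"slide": [0, 0, 0], "turn": 0, "grip": 0.025},
    {"slide": [0, 0, 0], "turn": 0, "grip": 0.025},
    {"slide": [0, 0, 0], "turn": 0, "grip": 0.025}
  ],
  "force": 40
}}

```text
time_s: 20.32
tool_pos: [0.4798, 0.2571, 0.0484]
tool_rot: [[-0.362, -0.002, -0.932], [0.932, 0.013, -0.362], [0.012, -1.0, -0.003]]
wrist_force: [-0.7, -1.3, 1.5]
grip_width: 0.0333
```

{"fn": "arm_command", "kwargs": {
  "commands": [
    {"slide": [0, -0.01, 0], "turn": 0, "grip": 0.025},
    {"slide": [0, -0.03, 0], "turn": 0, "grip": 0.025},
    {"slide": [0, -0.05, 0], "turn": 0, "grip": 0.025},
    {"slide": [0, -0.02, 0], "turn": 0, "grip": 0.025},
    {"slide": [0, 0, 0], "turn": 0, "grip": 0.025}
  ]
}}

```text
time_s: 20.95
tool_pos: [0.4811, 0.2564, 0.1598]
tool_rot: [[-0.362, 0.001, -0.932], [0.932, 0.015, -0.362], [0.013, -1.0, -0.006]]
wrist_force: [-0.1, 0.4, -4.4]
grip_width: 0.033
```

```bash
python3 - <<'E'
from h import *
im=shot('side');cv2.imwrite('pics/s9.png',im['pixels'][180:380,220:420].repeat(3,0).repeat(3,1))
im=shot('wrist');cv2.imwrite('pics/w9.png',im['pixels'])
E
```

```text
(no output)
```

View pics/w9.png

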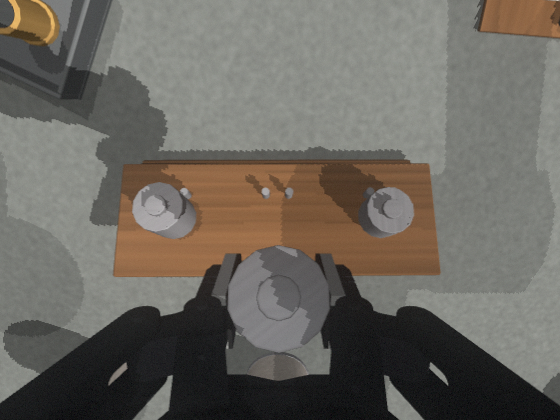

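View pics/s9.png

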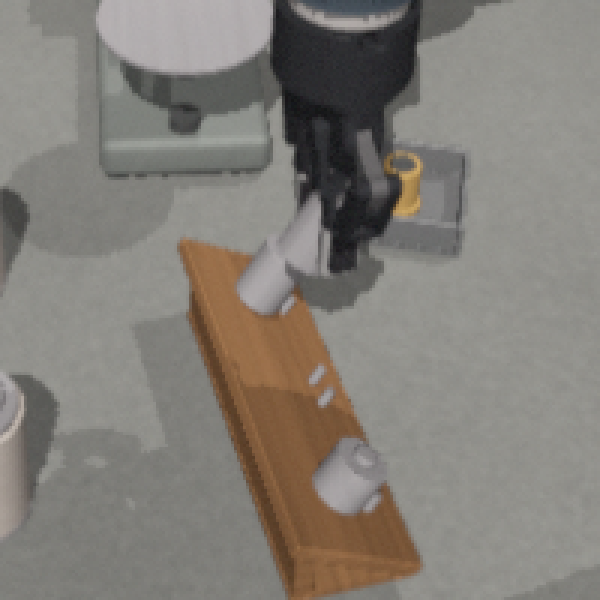

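{"fn": "arm_command", "kwargs": {
  "commands": [
    {"slide": [0, 0, 0.03], "turn": 0, "grip": 0.025},
    {"slide": [0, 0, 0.045], "turn": 0, "grip": 0.025},
    {"slide": [0, 0.03, 0.025], "turn": 0, "grip": 0.025},
    {"slide": [0, 0.05, 0], "turn": 0, "grip": 0.025},
    {"slide": [0, 0.045, 0], "turn": 0, "grip": 0.025},
    {"slide": [0, 0.016, 0], "turn": 0, "grip": 0.025},
    {"slide": [0, 0, 0], "turn": 0, "grip": 0.025},
    {"slide": [0, 0, 0], "turn": 0, "grip": 0.025}
  ],
  "force": 25
}}

```text
time_s: 22.05
tool_pos: [0.386, 0.2213, 0.0166]
tool_rot: [[-0.362, -0.003, -0.932], [0.932, 0.013, -0.362], [0.013, -1.0, -0.002]]
wrist_force: [-0.1, -0.1, -2.7]
grip_width: 0.0329
```

{"fn": "arm_command", "kwargs": {
  "commands": [
    {"slide": [0, 0.003, 0], "turn": 0, "grip": 0.025},
    {"slide": [0, 0.002, 0], "turn": 0, "grip": 0.025},
    {"slide": [0, 0.001, 0], "turn": 0, "grip": 0.025},
    {"slide": [0, 0, 0], "turn": 0, "grip": 0.025}
  ],
  "force": 20
}}

```text
time_s: 22.55
tool_pos: [0.3868, 0.2217, 0.0111]
tool_rot: [[-0.362, -0.001, -0.932], [0.932, 0.013, -0.362], [0.013, -1.0, -0.004]]
wrist_force: [-0.1, -1.0, 2.3]
grip_width: 0.0328
```

{"fn": "arm_command", "kwargs": {
  "commands": [
    {"slide": [0, 0.001, -0.002], "turn": 0, "grip": 0.025},
    {"slide": [0, 0.0007, -0.002], "turn": 0, "grip": 0.025},
    {"slide": [0, 0.0007, -0.002], "turn": 0, "grip": 0.025},
    {"slide": [0, 0.0006, -0.002], "turn": 0, "grip": 0.025},
    {"slide": [0, 0, 0], "turn": 0, "grip": 0.025}
  ]
}}

```text
time_s: 23.18
tool_pos: [0.3915, 0.2234, 0.0089]
tool_rot: [[-0.362, -0.006, -0.932], [0.932, 0.011, -0.362], [0.012, -1.0, 0.001]]
wrist_force: [-9.0, -5.0, 24.0]
grip_width: 0.0328
```

```bash
python3 - <<'E'
from h import *
im=shot('side');cv2.imwrite('pics/s10.png',im['pixels'][200:350,300:450].repeat(4,0).repeat(4,1))
im=shot('wrist');cv2.imwrite('pics/w10.png',im['pixels'])
E
```

```text
(no output)
```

View pics/w10.png

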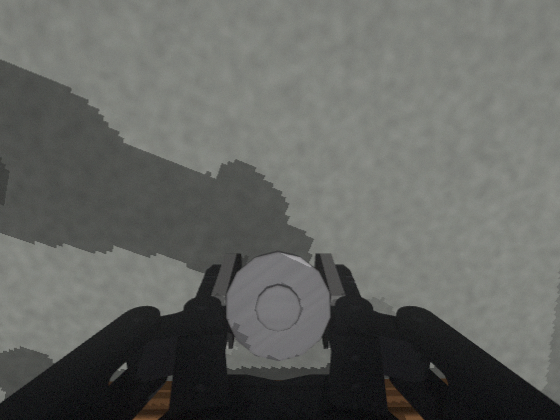

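View pics/s10.png

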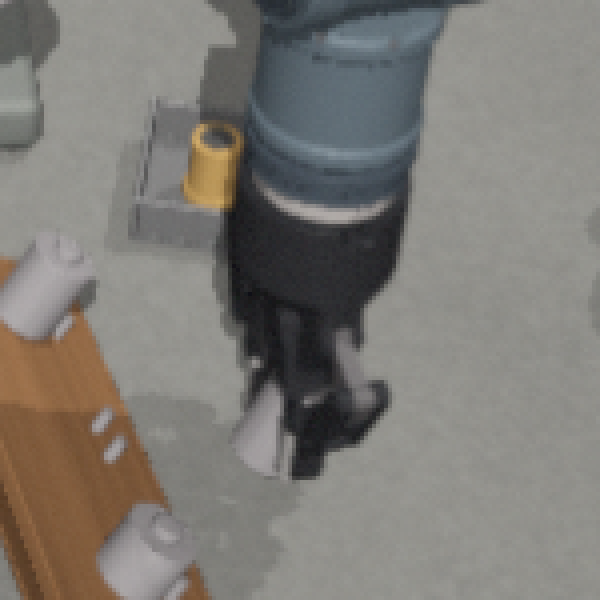

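```bash
cat > tilt.py <<'E'
from h import *
import sys
h=float(sys.argv[2]); L='weight_%s_center'%sys.argv[1]; Hh={'small':.028,'medium':.042,'large':.056}[sys.argv[1]]
s=telemetry.state();p=np.array(s['tool_pos']);R=np.array(s['tool_rot']);print(p,np.array(s['wrist_force']).round(1))
d=[]
for c in('wrist','side'):
  im=shot(c)
  for q in nets.masks_of(c,L):
    e=proj(im,[p+[0,0,.02]])[0][::-1]
    print(c,round(q['conf'],2),q['position'],e.round())
    if np.linalg.norm(q['position']-e)<40: d.append((im,q['pixels'].astype(np.float32),0));break
def f(x,k):
  th=x[0];u=-R[:,1]*np.cos(th)+R[:,2]*np.sin(th)  # axis up
  w=R[:,2]*np.cos(th)+R[:,1]*np.sin(th);v=np.cross(u,w)
  M=np.c_[w,v,u]; o=p-R[:,1]*(.0187)-u*x[1]+R[:,2]*x[2]
  return [q@M.T+o for q in(cyl(.017,Hh),cyl(.007,.005,Hh))]
for dd in [d]+[[q] for q in d]:
  r=fit(f,[.3,h,0],dd,[.2,.004,.004]);print('tilt deg',np.degrees(r[0][0]).round(1),'h',r[0][1].round(4),'zoff',r[0][2].round(4),r[1])
E
python3 tilt.py large .025
```

```text
[0.39146448 0.22342147 0.00890328] [-9.6 -5.1 23.5]
wrist 0.87 [304.8, 276.1] [295. 279.]
side 0.74 [309.6, 361.8] [304. 372.]
tilt deg 27.9 h 0.0272 zoff -0.0016 0.36325445771217346
tilt deg 24.5 h 0.0276 zoff 0.0001 0.026858925819396973
tilt deg -21.5 h 0.0495 zoff -0.0127 0.6528365612030029
```

{"fn": "arm_command", "kwargs": {
  "commands": [
    {"slide": [0, -0.001, -0.002], "turn": 0, "grip": 0.025},
    {"slide": [0, 0, 0], "turn": 0, "grip": 0.04},
    {"slide": [0, 0, 0], "turn": 0, "grip": 0.04},
    {"slide": [0, 0, 0], "turn": 0, "grip": 0.04},
    {"slide": [0, 0, 0], "turn": 0, "grip": 0.04}
  ]
}}

```text
time_s: 24.1
tool_pos: [0.3956, 0.2251, 0.0085]
tool_rot: [[-0.362, -0.002, -0.932], [0.932, 0.013, -0.362], [0.013, -1.0, -0.002]]
wrist_force: [-0.1, -0.6, 0.8]
grip_width: 0.0402
```

```bash
python3 tilt.py large .025;  python3 - <<'E'
from h import *
im=shot('side');cv2.imwrite('pics/s11.png',im['pixels'][200:350,300:450].repeat(4,0).repeat(4,1))
im=shot('wrist');cv2.imwrite('pics/w11.png',im['pixels'])
E
```

```text
[0.39559232 0.22514194 0.00846278] [-0.1 -0.6  0.8]
side 0.85 [307.6, 359.0] [304. 369.]
tilt deg -5.2 h 0.0268 zoff -0.0157 0.23616278171539307
tilt deg -5.2 h 0.0268 zoff -0.0157 0.23616278171539307
```

View pics/w11.png

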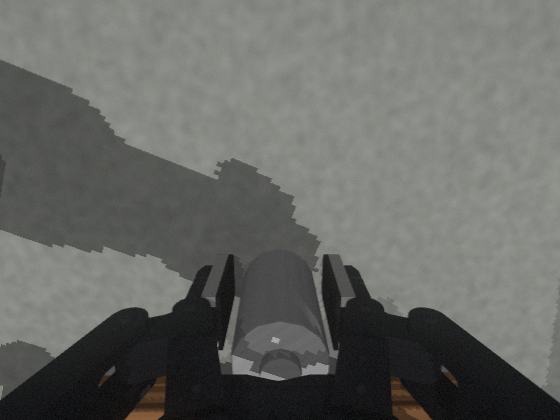

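View pics/s11.png

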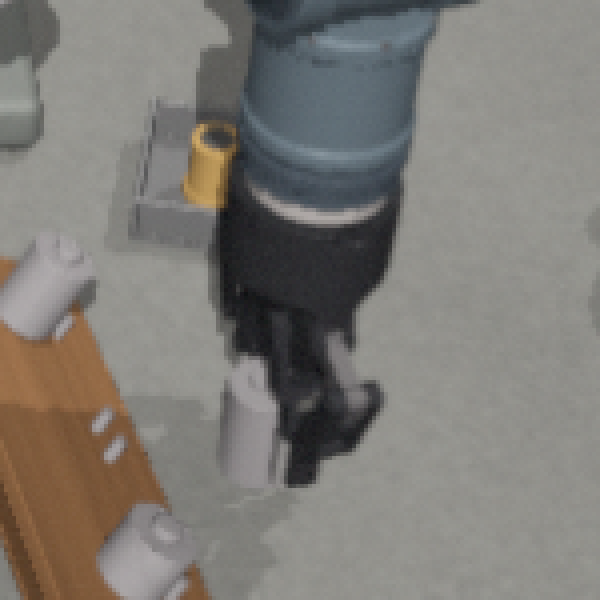

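```bash
cat > up.py <<'E'
from h import *
import sys
L='weight_%s_center'%sys.argv[1]; Hh={'small':.028,'medium':.042,'large':.056}[sys.argv[1]]; z0=float(sys.argv[2])
s=telemetry.state();p=np.array(s['tool_pos']);R=np.array(s['tool_rot']);d=[]
for c in sys.argv[3].split(','):
  im=shot(c)
  for q in nets.masks_of(c,L)[:1]: d.append((im,q['pixels'].astype(np.float32),0)); print(c,q['conf'],q['position'])
f=lambda x,k:[q+[x[0],x[1],z0] for q in(cyl(.017,Hh),cyl(.007,.005,Hh))]
g=p[:2]
r=fit(f,g-R[:2,2]*.015,d,[.01,.01]);print(r,'delta tool',(R.T@(np.array([*r[0],p[2]])-p)).round(4))
E
python3 up.py large 0 side; python3 up.py large 0 scene;python3 up.py large 0 wrist
```

```text
side 0.94 [308.5, 362.4]
(array([0.40844715, 0.22990364]), np.float64(0.33721452951431274)) delta tool [-0.0002  0.     -0.0139]
scene 0.54 [167.7, 279.4]
(array([0.40938516, 0.23209912]), np.float64(0.35278356075286865)) delta tool [ 0.0015  0.0001 -0.0156]
wrist 0.88 [321.2, 278.5]
(array([0.40227344, 0.22746345]), np.float64(0.16234833002090454)) delta tool [-0.0002  0.     -0.0072]
```

{"fn": "arm_command", "kwargs": {
  "commands": [
    {"slide": [0, -0.004, 0], "turn": 0, "grip": 0.046},
    {"slide": [0, 0, -0.005], "turn": 0, "grip": 0.046},
    {"slide": [0, 0, -0.005], "turn": 0, "grip": 0.046},
    {"slide": [0, 0, -0.004], "turn": 0, "grip": 0.046},
    {"slide": [0, 0, 0], "turn": 0, "grip": 0.046}
  ]
}}

```text
time_s: 25.32
tool_pos: [0.409, 0.2303, 0.0126]
tool_rot: [[-0.362, -0.002, -0.932], [0.932, 0.013, -0.362], [0.013, -1.0, -0.003]]
wrist_force: [-0.4, 0.6, -0.0]
grip_width: 0.0458
```

```bash
python3 up.py large 0 wrist; python3 - <<'E'
from h import *
im=shot('side');cv2.imwrite('pics/s12.png',im['pixels'][200:350,300:450].repeat(4,0).repeat(4,1))
im=shot('wrist');cv2.imwrite('pics/w12.png',im['pixels'])
E
```

```text
wrist 0.9 [293.4, 278.6]
(array([0.40349646, 0.22793907]), np.float64(0.05038672685623169)) delta tool [-0.0002 -0.      0.006 ]
```

View pics/w12.png

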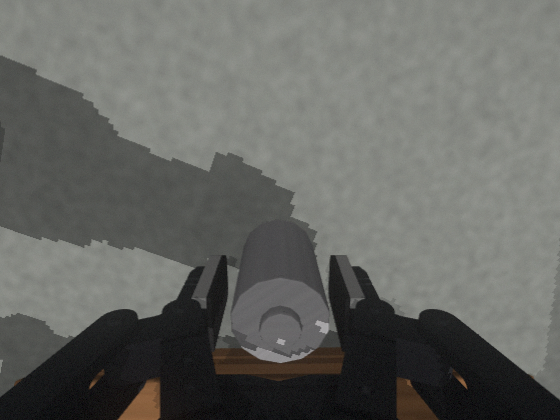

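View pics/s12.png

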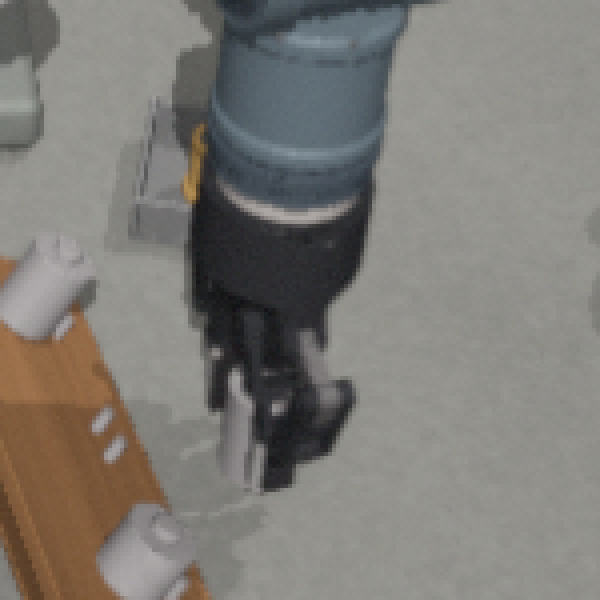

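{"fn": "arm_command", "kwargs": {
  "commands": [
    {"slide": [0, 0, 0.004], "turn": 0, "grip": 0.046},
    {"slide": [0, 0, 0.001], "turn": 0, "grip": 0.046},
    {"slide": [0, 0, 0], "turn": 0, "grip": 0.025},
    {"slide": [0, 0, 0], "turn": 0, "grip": 0.025},
    {"slide": [0, 0, 0], "turn": 0, "grip": 0.025},
    {"slide": [0, 0, 0], "turn": 0, "grip": 0.025}
  ],
  "force": 40
}}

```text
time_s: 26.28
tool_pos: [0.4034, 0.2282, 0.0127]
tool_rot: [[-0.362, -0.003, -0.932], [0.932, 0.013, -0.362], [0.013, -1.0, -0.002]]
wrist_force: [-2.6, -1.1, 5.1]
grip_width: 0.0333
```

{"fn": "arm_command", "kwargs": {
  "commands": [
    {"slide": [0, -0.03, 0], "turn": 0, "grip": 0.025},
    {"slide": [0, -0.06, 0], "turn": 0, "grip": 0.025},
    {"slide": [0, -0.06, 0], "turn": 0, "grip": 0.025},
    {"slide": [0, -0.05, 0], "turn": 0, "grip": 0.025},
    {"slide": [0, 0, 0], "turn": 0, "grip": 0.025}
  ]
}}

```text
time_s: 26.9
tool_pos: [0.4074, 0.2267, 0.216]
tool_rot: [[-0.362, 0.005, -0.932], [0.932, 0.015, -0.362], [0.012, -1.0, -0.01]]
wrist_force: [0.1, 0.1, -4.0]
grip_width: 0.0329
```

```bash
python3 tilt.py large .032;  python3 - <<'E'
from h import *
im=shot('scene');cv2.imwrite('pics/sc13.png',im['pixels'][100:300,150:350].repeat(3,0).repeat(3,1))
s=telemetry.state();p=s['tool_pos'];R=np.array(s['tool_rot']);print(s['time_s'],s['joint_positions'].round(1))
for t in ([.590+.032*.17, .0085-.032*.985],[.59-.032*.17,.0085+.032*.985],[.59-.03,.0085-.01],[.59+.03,.0085]): print(t,(R.T@(np.array([*t,p[2]])-p)).round(4))
E
```

```text
[0.40735231 0.2267157  0.21603816] [ 0.1  0.1 -4. ]
wrist 0.96 [308.1, 275.4] [296. 279.]
side 0.76 [227.1, 371.6] [220. 376.]
tilt deg -1.2 h 0.0355 zoff -0.0035 0.2710493803024292
tilt deg -0.8 h 0.0356 zoff -0.0037 0.025083839893341064
tilt deg -3.0 h 0.0372 zoff -0.0009 0.5011258125305176
27.15 [ 20.8   9.1 -15.4  65.7   0.7  -0.4]
[0.59544, -0.02302] [-0.301  -0.0041 -0.0899]
[0.58456, 0.04002] [-0.2383 -0.0033 -0.1025]
[0.5599999999999999, -0.0014999999999999996] [-0.2681 -0.0036 -0.0646]
[0.62, 0.0085] [-0.2805 -0.0039 -0.1242]
```

View pics/sc13.png

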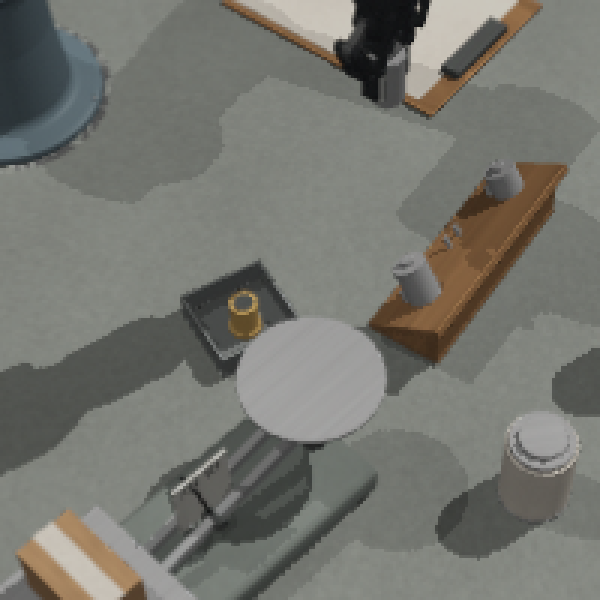

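{"fn": "arm_command", "kwargs": {
  "commands": [
    {"slide": [-0.03, 0, -0.012], "turn": 0, "grip": 0.025},
    {"slide": [-0.05, 0, -0.022], "turn": 0, "grip": 0.025},
    {"slide": [-0.055, 0, -0.024], "turn": 0, "grip": 0.025},
    {"slide": [-0.055, 0, -0.024], "turn": 0, "grip": 0.025},
    {"slide": [-0.05, 0, -0.022], "turn": 0, "grip": 0.025},
    {"slide": [-0.0295, 0, -0.0123], "turn": 0, "grip": 0.025},
    {"slide": [0, 0, 0], "turn": 0, "grip": 0.025},
    {"slide": [0, 0, 0], "turn": 0, "grip": 0.025}
  ]
}}

```text
time_s: 28.15
tool_pos: [0.609, 0.017, 0.2075]
tool_rot: [[-0.362, -0.006, -0.932], [0.932, 0.013, -0.362], [0.015, -1.0, 0.001]]
wrist_force: [0.3, 0.1, -4.0]
grip_width: 0.0328
```

```bash
python3 - <<'E'
from h import *
s=telemetry.state();print(s['tool_pos'],s['wrist_force'])
im=shot('wrist');cv2.imwrite('pics/w14.png',im['pixels'])
im=shot('side');cv2.imwrite('pics/s14.png',im['pixels'][50:250,200:400].repeat(3,0).repeat(3,1))
E
```

```text
[0.60898033 0.01700272 0.20749669] [ 0.2600374   0.10526151 -3.96222982]
```

View pics/w14.png

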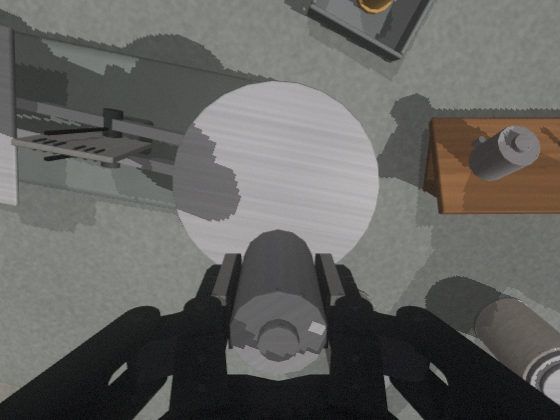

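View pics/s14.png

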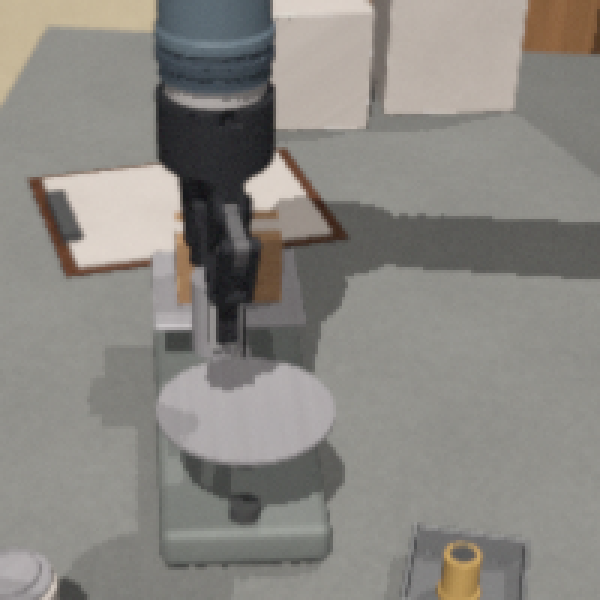

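```bash
python3 - <<'E'
from h import *
im=shot('wrist');R=np.array(telemetry.state()['tool_rot'])
print(onz(im,[[278,82]],.141)-R[:,2]*.065)
E
```

```text
[[0.59074756 0.01129249 0.14106648]]
```

{"fn": "arm_command", "kwargs": {
  "commands": [
    {"slide": [0, 0.025, -0.003], "turn": 0, "grip": 0.025},
    {"slide": [0, 0.016, 0], "turn": 0, "grip": 0.025},
    {"slide": [0, 0.006, 0], "turn": 0, "grip": 0.025},
    {"slide": [0, 0.003, 0], "turn": 0, "grip": 0.025},
    {"slide": [0, 0.003, 0], "turn": 0, "grip": 0.025},
    {"slide": [0, 0.003, 0], "turn": 0, "grip": 0.025},
    {"slide": [0, 0.003, 0], "turn": 0, "grip": 0.025},
    {"slide": [0, 0, 0], "turn": 0, "grip": 0.025}
  ]
}}

```text
time_s: 29.3
tool_pos: [0.613, 0.0184, 0.1503]
tool_rot: [[-0.362, -0.002, -0.932], [0.932, 0.013, -0.362], [0.013, -1.0, -0.002]]
wrist_force: [-0.5, -0.2, -4.0]
grip_width: 0.0331
```

{"fn": "arm_command", "kwargs": {
  "commands": [
    {"slide": [0, 0.003, 0], "turn": 0, "grip": 0.025},
    {"slide": [0, 0.003, 0], "turn": 0, "grip": 0.025},
    {"slide": [0, 0.002, 0], "turn": 0, "grip": 0.025},
    {"slide": [0, 0, 0], "turn": 0, "grip": 0.025},
    {"slide": [0, 0, 0], "turn": 0, "grip": 0.025}
  ]
}}

```text
time_s: 29.92
tool_pos: [0.6131, 0.0184, 0.1425]
tool_rot: [[-0.362, -0.002, -0.932], [0.932, 0.012, -0.362], [0.012, -1.0, -0.003]]
wrist_force: [0.3, -0.4, -1.8]
grip_width: 0.033
```

{"fn": "arm_command", "kwargs": {
  "commands": [
    {"slide": [0, 0.003, 0], "turn": 0, "grip": 0.025},
    {"slide": [0, 0.003, 0], "turn": 0, "grip": 0.025},
    {"slide": [0, 0, 0], "turn": 0, "grip": 0.025},
    {"slide": [0, 0, 0], "turn": 0, "grip": 0.025}
  ]
}}

```text
time_s: 30.42
tool_pos: [0.6131, 0.0185, 0.1365]
tool_rot: [[-0.362, -0.002, -0.932], [0.932, 0.012, -0.362], [0.012, -1.0, -0.002]]
wrist_force: [-0.2, -2.5, 0.1]
grip_width: 0.0334
```

```bash
python3 - <<'E'
from h import *
F=[]
for i in range(4): cams.get_image('side'); F.append(telemetry.state()['wrist_force'][2].round(2))
print(F)
im=shot('side');cv2.imwrite('pics/s15.png',im['pixels'][50:250,200:400].repeat(3,0).repeat(3,1))
E
```

```text
[np.float64(-0.46), np.float64(-0.68), np.float64(-0.13), np.float64(-0.02)]
```

View pics/s15.png

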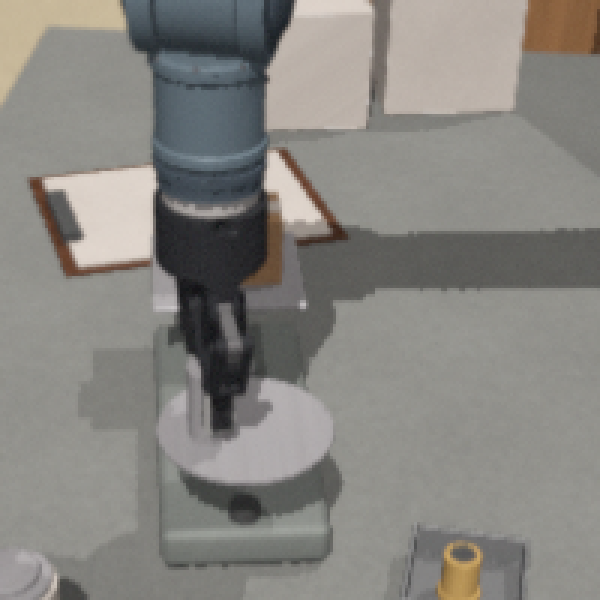

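{"fn": "arm_command", "kwargs": {
  "commands": [
    {"slide": [0, 0.001, 0], "turn": 0, "grip": 0.025},
    {"slide": [0, 0, 0], "turn": 0, "grip": 0.036},
    {"slide": [0, 0, 0], "turn": 0, "grip": 0.04},
    {"slide": [0, 0, 0], "turn": 0, "grip": 0.048},
    {"slide": [0, 0, 0], "turn": 0, "grip": 0.052},
    {"slide": [0, -0.02, 0], "turn": 0, "grip": 0.052},
    {"slide": [0, -0.04, 0], "turn": 0, "grip": 0.052},
    {"slide": [0, -0.04, 0], "turn": 0, "grip": 0.052}
  ]
}}

```text
time_s: 31.68
tool_pos: [0.6128, 0.0174, 0.2362]
tool_rot: [[-0.362, -0.003, -0.932], [0.932, 0.013, -0.362], [0.013, -1.0, -0.002]]
wrist_force: [1.1, 0.2, 0.0]
grip_width: 0.0519
```

```bash
python3 - <<'E'
from h import *
s=telemetry.state();p=s['tool_pos'];R=np.array(s['tool_rot']);print(s['time_s'],p,s['wrist_force'])
im=shot('wrist');cv2.imwrite('pics/w16.png',im['pixels'])
im=shot('side');cv2.imwrite('pics/s16.png',im['pixels'][50:250,200:400].repeat(3,0).repeat(3,1))
x,y,a=.4926,.2612,.368
for h in (.020,.022):
  b=rz(a)@[-h*.5-.003,.08,.045+h*.866-.0187]+[x,y,0];print(b,(R.T@(b-p)).round(4))
E
```

```text
31.675 [0.61279721 0.01744117 0.23617115] [1.06081243 0.15607601 0.03983253]
[0.45169036 0.33116715 0.04362   ] [0.3482 0.1971 0.0369]
[0.45075731 0.3308074  0.045352  ] [0.3482 0.1954 0.0379]
```

View pics/w16.png

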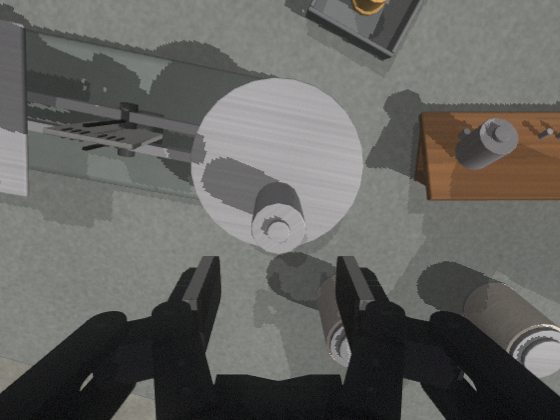

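View pics/s16.png

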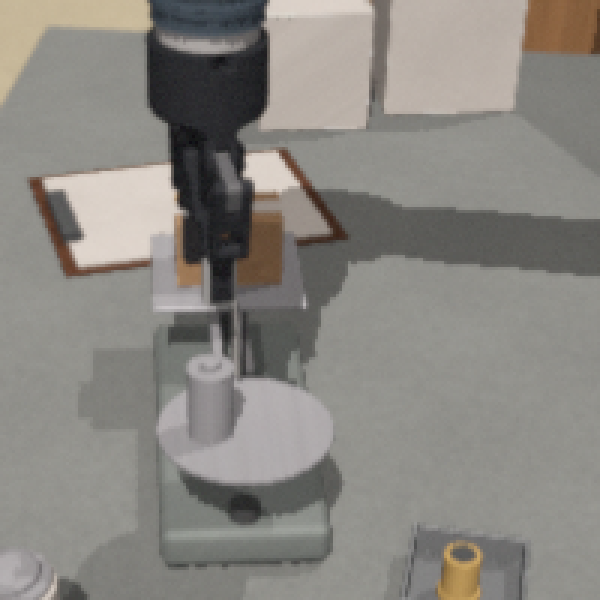

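{"fn": "arm_command", "kwargs": {
  "commands": [
    {"slide": [0.03, -0.01, 0.003], "turn": 0, "grip": 0.06},
    {"slide": [0.055, 0, 0.006], "turn": 0, "grip": 0.06},
    {"slide": [0.06, 0, 0.006], "turn": 0, "grip": 0.06},
    {"slide": [0.06, 0, 0.006], "turn": 0, "grip": 0.06},
    {"slide": [0.06, 0, 0.006], "turn": 0, "grip": 0.06},
    {"slide": [0.055, 0.04, 0.006], "turn": 0, "grip": 0.06},
    {"slide": [0.028, 0.05, 0.004], "turn": 0, "grip": 0.06},
    {"slide": [0, 0.036, 0], "turn": 0, "grip": 0.06}
  ]
}}

```text
time_s: 32.78
tool_pos: [0.452, 0.3271, 0.1246]
tool_rot: [[-0.366, -0.005, -0.931], [0.931, 0.012, -0.366], [0.013, -1.0, 0.0]]
wrist_force: [0.3, -0.4, 0.4]
grip_width: 0.0601
```

{"fn": "arm_command", "kwargs": {
  "commands": [
    {"slide": [0, 0, 0], "turn": 0, "grip": 0.06},
    {"slide": [0, 0, 0], "turn": 0, "grip": 0.06}
  ]
}}

```text
time_s: 33.02
tool_pos: [0.4553, 0.3257, 0.1282]
tool_rot: [[-0.361, -0.001, -0.932], [0.932, 0.013, -0.361], [0.013, -1.0, -0.003]]
wrist_force: [0.1, 0.3, -0.5]
grip_width: 0.0601
```

```bash
python3 beam.py; cat > sm.py <<'E'
from rk import *
s=telemetry.state();p=np.array(s['tool_pos']);R=np.array(s['tool_rot']);print(s['time_s'],p)
im=shot('wrist');cv2.imwrite('pics/w17.png',im['pixels']);D=[]
k='weight_small_center';q=nets.masks_of('wrist',k)[0];print(q['conf'],q['position'])
r=fit(lambda x,k:fr([x[0],x[1],.368],k),[.4926,.2612],[(im,q['pixels'].astype(np.float32),k)],[.01,.01]);print(r)
for h in (.020,.022):
  b=rz(.368)@[-h*.5-.003,.08,.045+h*.866-.0187]+[*r[0],0];print(b,(R.T@(b-p)).round(4))
E
python3 sm.py
```

```text
scene 0.57 [232.2, 252.6] 1401.0
side 0.86 [194.3, 284.3] 1395.0
fixed xy z [0.12140625] 0.19239351153373718 beam 0.04927884615384606
fixed xy z [0.12046875] 0.18222373723983765 beam 0.04206730769230754
fixed xy z [0.12175781] 0.19932681322097778 beam 0.05198317307692298
free (array([0.59073157, 0.00931252, 0.12174026]), np.float64(0.18885540962219238))
33.225 [0.45614077 0.32598696 0.12887949]
0.63 [220.1, 284.7]
(array([0.4926209, 0.2611982]), np.float64(0.0423506498336792))
[0.45171126 0.33116534 0.04362   ] [0.0053 0.0853 0.0027]
[0.45077822 0.33080559 0.045352  ] [0.0053 0.0836 0.0037]
```

View pics/w17.png

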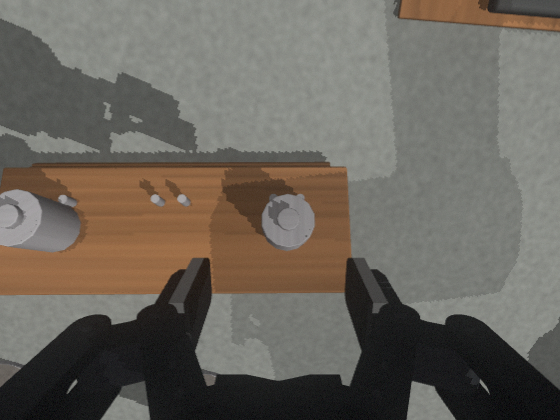

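{"fn": "arm_command", "kwargs": {
  "commands": [
    {"slide": [0.0053, 0.035, 0.0047], "turn": 0, "grip": 0.06},
    {"slide": [0, 0.03, 0], "turn": 0, "grip": 0.06},
    {"slide": [0, 0.016, 0], "turn": 0, "grip": 0.06},
    {"slide": [0, 0, 0], "turn": 0, "grip": 0.06},
    {"slide": [0, 0, 0], "turn": 0, "grip": 0.025},
    {"slide": [0, 0, 0], "turn": 0, "grip": 0.025},
    {"slide": [0, 0, 0], "turn": 0, "grip": 0.025},
    {"slide": [0, 0, 0], "turn": 0, "grip": 0.025}
  ],
  "force": 40
}}

```text
time_s: 34.33
tool_pos: [0.4492, 0.3307, 0.0477]
tool_rot: [[-0.362, -0.0, -0.932], [0.932, 0.014, -0.362], [0.014, -1.0, -0.005]]
wrist_force: [-0.8, -0.7, 7.1]
grip_width: 0.033
```

{"fn": "arm_command", "kwargs": {
  "commands": [
    {"slide": [0, -0.01, 0], "turn": 0, "grip": 0.025},
    {"slide": [0, -0.03, 0], "turn": 0, "grip": 0.025},
    {"slide": [0, -0.05, 0], "turn": 0, "grip": 0.025},
    {"slide": [0, 0, 0.03], "turn": 0, "grip": 0.025},
    {"slide": [0, 0, 0.045], "turn": 0, "grip": 0.025},
    {"slide": [0, 0, 0.025], "turn": 0, "grip": 0.025},
    {"slide": [0, 0, 0], "turn": 0, "grip": 0.025}
  ]
}}

```text
time_s: 35.2
tool_pos: [0.3529, 0.2914, 0.1359]
tool_rot: [[-0.362, -0.004, -0.932], [0.932, 0.011, -0.362], [0.012, -1.0, -0.0]]
wrist_force: [0.2, 0.4, -1.8]
grip_width: 0.0328
```

```bash
python3 tilt.py small .02;  python3 - <<'E'
from h import *
im=shot('wrist');cv2.imwrite('pics/w18.png',im['pixels'])
E
```

```text
[0.35286074 0.29143673 0.13588018] [ 0.2  0.4 -1.8]
wrist 0.62 [301.6, 277.4] [295. 279.]
side 0.69 [291.9, 394.4] [285. 405.]
tilt deg 40.4 h 0.03 zoff -0.0027 0.15917789936065674
tilt deg 27.8 h 0.028 zoff -0.0032 0.02734464406967163
tilt deg 34.0 h 0.0261 zoff -0.0081 0.20960867404937744
```

View pics/w18.png

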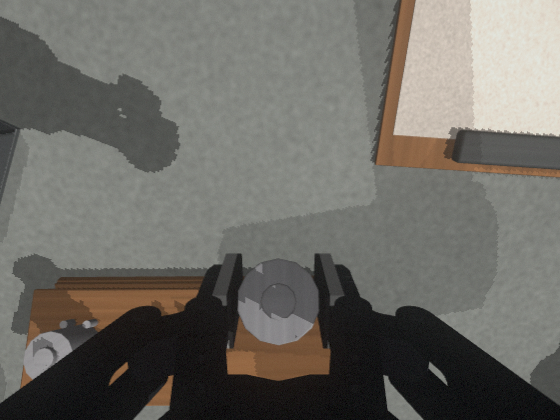

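{"fn": "arm_command", "kwargs": {
  "commands": [
    {"slide": [0, 0.04, 0], "turn": 0, "grip": 0.025},
    {"slide": [0, 0.05, 0], "turn": 0, "grip": 0.025},
    {"slide": [0, 0.025, 0], "turn": 0, "grip": 0.025},
    {"slide": [0, 0.004, 0], "turn": 0, "grip": 0.025},
    {"slide": [0, 0, 0], "turn": 0, "grip": 0.025},
    {"slide": [0, 0, 0], "turn": 0, "grip": 0.025}
  ],
  "force": 25
}}

```text
time_s: 36.2
tool_pos: [0.3563, 0.295, 0.0182]
tool_rot: [[-0.362, -0.0, -0.932], [0.932, 0.014, -0.362], [0.013, -1.0, -0.005]]
wrist_force: [-0.3, 0.2, -1.8]
grip_width: 0.0324
```

{"fn": "arm_command", "kwargs": {
  "commands": [
    {"slide": [0, 0.002, 0], "turn": 0, "grip": 0.025},
    {"slide": [0, 0.002, 0], "turn": 0, "grip": 0.025},
    {"slide": [0, 0.001, 0], "turn": 0, "grip": 0.025},
    {"slide": [0, 0, 0], "turn": 0, "grip": 0.025}
  ]
}}

```text
time_s: 36.7
tool_pos: [0.3547, 0.2941, 0.0118]
tool_rot: [[-0.362, -0.003, -0.932], [0.932, 0.013, -0.362], [0.013, -1.0, -0.002]]
wrist_force: [-0.1, 0.1, -1.9]
grip_width: 0.0329
```

{"fn": "arm_command", "kwargs": {
  "commands": [
    {"slide": [0, 0.001, 0], "turn": 0, "grip": 0.025},
    {"slide": [0, 0.001, 0], "turn": 0, "grip": 0.025},
    {"slide": [0, 0.001, 0], "turn": 0, "grip": 0.025},
    {"slide": [0, 0, 0], "turn": 0, "grip": 0.025}
  ]
}}

```text
time_s: 37.2
tool_pos: [0.3553, 0.2944, 0.0101]
tool_rot: [[-0.362, -0.001, -0.932], [0.932, 0.013, -0.362], [0.013, -1.0, -0.004]]
wrist_force: [-3.3, -1.8, 11.4]
grip_width: 0.0324
```

{"fn": "arm_command", "kwargs": {
  "commands": [
    {"slide": [0, 0, -0.002], "turn": 0, "grip": 0.025},
    {"slide": [0, 0, 0], "turn": 0, "grip": 0.04},
    {"slide": [0, 0, 0], "turn": 0, "grip": 0.046},
    {"slide": [0, 0, 0], "turn": 0, "grip": 0.046},
    {"slide": [0, 0, -0.005], "turn": 0, "grip": 0.046},
    {"slide": [0, 0, 0], "turn": 0, "grip": 0.046}
  ]
}}

```text
time_s: 37.95
tool_pos: [0.3621, 0.2971, 0.009]
tool_rot: [[-0.362, -0.002, -0.932], [0.932, 0.013, -0.362], [0.013, -1.0, -0.003]]
wrist_force: [0.8, 0.1, -0.2]
grip_width: 0.0457
```

```bash
python3 up.py small 0 wrist;  python3 up.py small 0 side; python3 - <<'E'
from h import *
im=shot('wrist');cv2.imwrite('pics/w19.png',im['pixels'])
im=shot('side');cv2.imwrite('pics/s19.png',im['pixels'][230:380,330:480].repeat(4,0).repeat(4,1))
E
```

```text
wrist 0.98 [311.2, 276.3]
(array([0.37595411, 0.30188318]), np.float64(0.04915904998779297)) delta tool [-0.0005  0.     -0.0147]
side 0.71 [343.4, 376.8]
(array([0.37705814, 0.30212783]), np.float64(0.05565708875656128)) delta tool [-0.0007  0.     -0.0165]
```

View pics/w19.png

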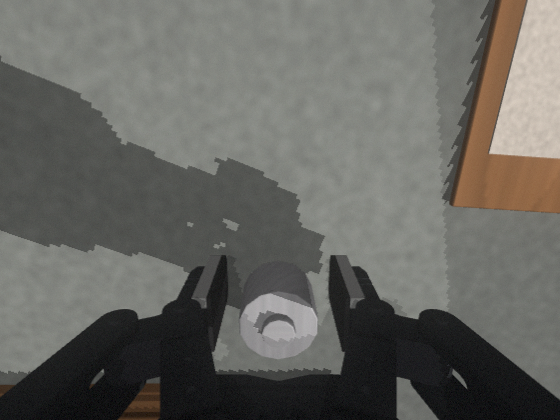

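View pics/s19.png

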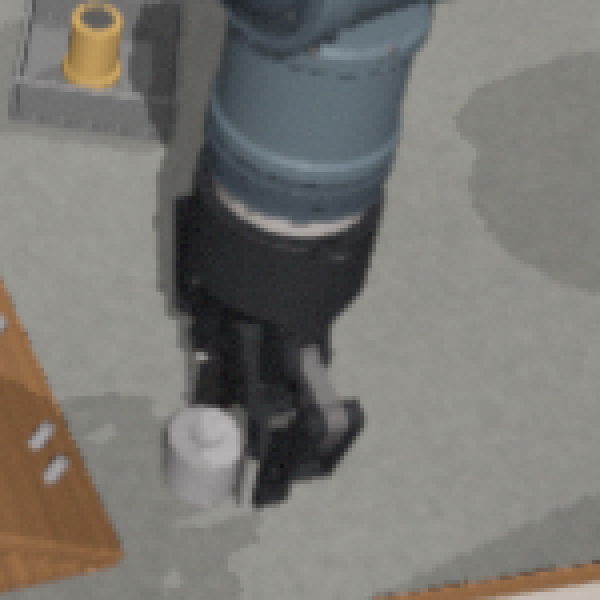

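{"fn": "arm_command", "kwargs": {
  "commands": [
    {"slide": [-0.0005, 0.001, -0.005], "turn": 0, "grip": 0.046},
    {"slide": [0, 0.001, -0.006], "turn": 0, "grip": 0.046},
    {"slide": [0, 0, -0.004], "turn": 0, "grip": 0.046},
    {"slide": [0, 0, 0], "turn": 0, "grip": 0.046},
    {"slide": [0, 0, 0], "turn": 0, "grip": 0.025},
    {"slide": [0, 0, 0], "turn": 0, "grip": 0.025},
    {"slide": [0, 0, 0], "turn": 0, "grip": 0.025},
    {"slide": [0, 0, 0], "turn": 0, "grip": 0.025}
  ],
  "force": 40
}}

```text
time_s: 39.25
tool_pos: [0.3754, 0.3018, 0.0071]
tool_rot: [[-0.362, -0.002, -0.932], [0.932, 0.013, -0.362], [0.013, -1.0, -0.002]]
wrist_force: [-0.6, -0.9, 3.8]
grip_width: 0.0326
```

{"fn": "arm_command", "kwargs": {
  "commands": [
    {"slide": [0, -0.02, 0], "turn": 0, "grip": 0.025},
    {"slide": [0, -0.05, 0], "turn": 0, "grip": 0.025},
    {"slide": [0, -0.06, 0], "turn": 0, "grip": 0.025},
    {"slide": [0, -0.06, 0], "turn": 0, "grip": 0.025},
    {"slide": [0, -0.02, 0], "turn": 0, "grip": 0.025},
    {"slide": [0, 0, 0], "turn": 0, "grip": 0.025}
  ]
}}

```text
time_s: 40.0
tool_pos: [0.3769, 0.2995, 0.218]
tool_rot: [[-0.362, 0.0, -0.932], [0.932, 0.014, -0.362], [0.013, -1.0, -0.005]]
wrist_force: [-0.1, 0.3, -2.9]
grip_width: 0.0323
```

```bash
python3 tilt.py small .026; python3 - <<'E'
from h import *
im=shot('wrist');cv2.imwrite('pics/w20.png',im['pixels'])
s=telemetry.state();p=s['tool_pos'];R=np.array(s['tool_rot']);print(s['time_s'])
t=np.array([.5905,.0095])-.025*np.array([.932,.362]);print(t,(R.T@(np.array([*t,p[2]])-p)).round(4))
E
```

```text
[0.37688241 0.2994718  0.21803016] [-0.1  0.3 -2.9]
wrist 0.79 [284.7, 275.2] [296. 279.]
side 0.63 [259.7, 390.5] [250. 398.]
tilt deg 2.6 h 0.0287 zoff -0.0015 0.2818041145801544
tilt deg 2.4 h 0.0275 zoff -0.0008 0.03829920291900635
tilt deg 36.0 h 0.0281 zoff 0.0002 0.4958343505859375
40.25
[5.672e-01 4.500e-04] [-0.3473 -0.0043 -0.0716]
```

View pics/w20.png

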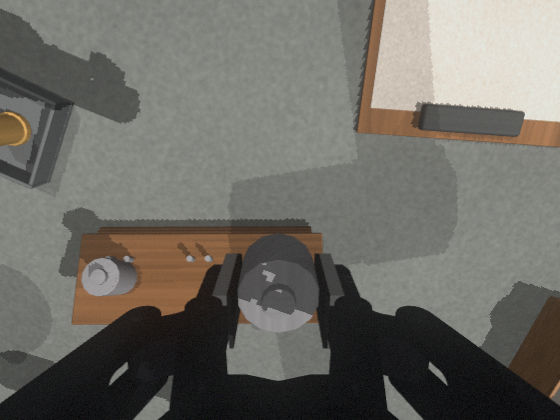

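{"fn": "arm_command", "kwargs": {
  "commands": [
    {"slide": [-0.03, 0, -0.006], "turn": 0, "grip": 0.025},
    {"slide": [-0.055, 0, -0.011], "turn": 0, "grip": 0.025},
    {"slide": [-0.06, 0, -0.012], "turn": 0, "grip": 0.025},
    {"slide": [-0.06, 0, -0.012], "turn": 0, "grip": 0.025},
    {"slide": [-0.06, 0, -0.012], "turn": 0, "grip": 0.025},
    {"slide": [-0.05, 0, -0.01], "turn": 0, "grip": 0.025},
    {"slide": [-0.032, 0, -0.006], "turn": 0, "grip": 0.025},
    {"slide": [0, 0, 0], "turn": 0, "grip": 0.025}
  ]
}}

```text
time_s: 41.25
tool_pos: [0.5663, -0.0016, 0.2107]
tool_rot: [[-0.359, -0.005, -0.933], [0.933, 0.013, -0.359], [0.014, -1.0, 0.0]]
wrist_force: [0.0, -0.1, -2.4]
grip_width: 0.0327
```

{"fn": "arm_command", "kwargs": {
  "commands": [
    {"slide": [0, 0, 0], "turn": 0, "grip": 0.025},
    {"slide": [0, 0, 0], "turn": 0, "grip": 0.025}
  ]
}}

```text
time_s: 41.5
tool_pos: [0.565, 0.0017, 0.2123]
tool_rot: [[-0.363, -0.004, -0.932], [0.932, 0.013, -0.363], [0.014, -1.0, -0.001]]
wrist_force: [-0.3, 0.2, -1.6]
grip_width: 0.0324
```

```bash
python3 - <<'E'
from h import *
s=telemetry.state();print(s['time_s'],s['tool_pos'],s['wrist_force'])
im=shot('wrist');cv2.imwrite('pics/w21.png',im['pixels'])
im=shot('side');cv2.imwrite('pics/s21.png',im['pixels'][50:250,200:400].repeat(3,0).repeat(3,1))
E
```

```text
41.5 [0.5650351  0.00167547 0.212267  ] [-0.31625685  0.20546989 -1.6446972 ]
```

View pics/w21.png

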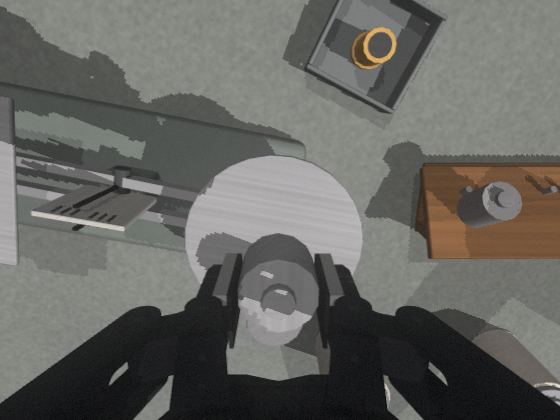

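View pics/s21.png

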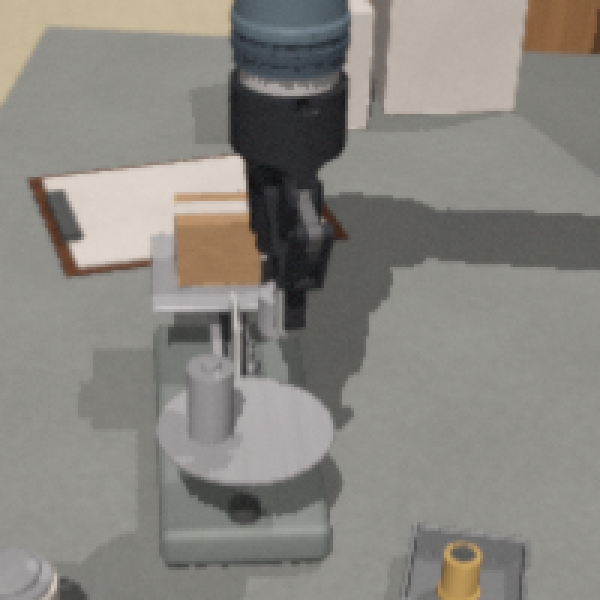

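{"fn": "arm_command", "kwargs": {
  "commands": [
    {"slide": [0, 0.03, 0], "turn": 0, "grip": 0.025},
    {"slide": [0, 0.03, 0], "turn": 0, "grip": 0.025},
    {"slide": [0, 0.013, 0], "turn": 0, "grip": 0.025},
    {"slide": [0, 0.003, 0], "turn": 0, "grip": 0.025},
    {"slide": [0, 0.003, 0], "turn": 0, "grip": 0.025},
    {"slide": [0, 0.003, 0], "turn": 0, "grip": 0.025},
    {"slide": [0, 0, 0], "turn": 0, "grip": 0.025},
    {"slide": [0, 0, 0], "turn": 0, "grip": 0.025}
  ]
}}

```text
time_s: 42.6
tool_pos: [0.5659, 0.0015, 0.131]
tool_rot: [[-0.362, -0.002, -0.932], [0.932, 0.013, -0.362], [0.012, -1.0, -0.003]]
wrist_force: [-0.2, 1.0, -1.6]
grip_width: 0.0324
```

{"fn": "arm_command", "kwargs": {
  "commands": [
    {"slide": [0, 0.003, 0], "turn": 0, "grip": 0.025},
    {"slide": [0, 0.002, 0], "turn": 0, "grip": 0.025},
    {"slide": [0, 0, 0], "turn": 0, "grip": 0.025},
    {"slide": [0, 0, 0], "turn": 0, "grip": 0.025}
  ]
}}

```text
time_s: 43.1
tool_pos: [0.5657, 0.0016, 0.1257]
tool_rot: [[-0.362, -0.002, -0.932], [0.932, 0.013, -0.362], [0.013, -1.0, -0.002]]
wrist_force: [0.5, -0.8, -0.1]
grip_width: 0.0329
```

```bash
python3 - <<'E'
from h import *
F=[]
for i in range(4): cams.get_image('side'); F.append(telemetry.state()['wrist_force'][2].round(2))
print(F)
im=shot('side');cv2.imwrite('pics/s22.png',im['pixels'][50:250,200:400].repeat(3,0).repeat(3,1))
E
```

```text
[np.float64(-0.4), np.float64(-1.02), np.float64(-1.4), np.float64(-0.11)]
```

View pics/s22.png

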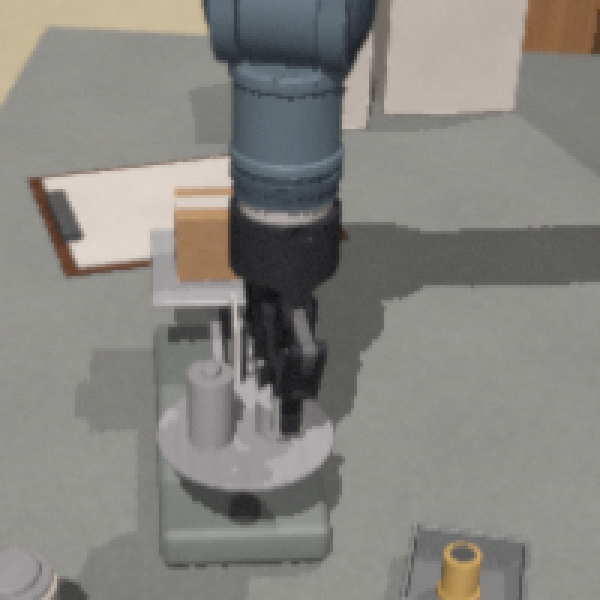

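{"fn": "arm_command", "kwargs": {
  "commands": [
    {"slide": [0, 0.002, 0], "turn": 0, "grip": 0.025},
    {"slide": [0, 0.0015, 0], "turn": 0, "grip": 0.025},
    {"slide": [0, 0, 0], "turn": 0, "grip": 0.025},
    {"slide": [0, 0, 0], "turn": 0, "grip": 0.025}
  ]
}}

```text
time_s: 43.85
tool_pos: [0.5657, 0.0017, 0.1222]
tool_rot: [[-0.362, -0.003, -0.932], [0.932, 0.013, -0.362], [0.013, -1.0, -0.002]]
wrist_force: [-0.3, -0.1, 0.5]
grip_width: 0.0323
```

```bash
python3 - <<'E'
from h import *
F=[]
for i in range(6): cams.get_image('side'); F.append(telemetry.state()['wrist_force'][2].round(2))
print(F)
E
```

```text
[np.float64(-0.4), np.float64(-0.42), np.float64(0.53), np.float64(0.25), np.float64(-0.38), np.float64(-0.54)]
```

Essentially unloaded; release slowly and retreat.

{"fn": "arm_command", "kwargs": {
  "commands": [
    {"slide": [0, 0.0005, 0], "turn": 0, "grip": 0.025},
    {"slide": [0, 0, 0], "turn": 0, "grip": 0.036},
    {"slide": [0, 0, 0], "turn": 0, "grip": 0.04},
    {"slide": [0, 0, 0], "turn": 0, "grip": 0.048},
    {"slide": [0, 0, 0], "turn": 0, "grip": 0.052},
    {"slide": [0, -0.02, 0], "turn": 0, "grip": 0.052},
    {"slide": [0, -0.05, 0], "turn": 0, "grip": 0.052},
    {"slide": [0, -0.06, 0], "turn": 0, "grip": 0.052}
  ]
}}

```text
time_s: 45.15
tool_pos: [0.565, 0.0002, 0.2519]
tool_rot: [[-0.362, -0.005, -0.932], [0.932, 0.013, -0.362], [0.014, -1.0, 0.0]]
wrist_force: [0.6, -0.4, 0.2]
grip_width: 0.0519
```

{"fn": "arm_command", "kwargs": {
  "commands": [
    {"slide": [0, -0.02, 0.04], "turn": 0, "grip": 0.052},
    {"slide": [0, 0, 0.06], "turn": 0, "grip": 0.052},
    {"slide": [0, 0, 0.03], "turn": 0, "grip": 0.052},
    {"slide": [0, 0, 0], "turn": 0, "grip": 0.052},
    {"slide": [0, 0, 0], "turn": 0, "grip": 0.052},
    {"slide": [0, 0, 0], "turn": 0, "grip": 0.052}
  ]
}}

```text
time_s: 45.9
tool_pos: [0.4458, -0.047, 0.2712]
tool_rot: [[-0.363, -0.002, -0.932], [0.932, 0.013, -0.363], [0.013, -1.0, -0.003]]
wrist_force: [0.1, -0.4, -0.2]
grip_width: 0.0519
```

```bash
python3 beam.py; python3 - <<'E'
from h import *
s=telemetry.state();print(s['time_s'],s['tool_pos'],s['wrist_force'])
for n in('wrist','scene','side'):
  im=shot(n);cv2.imwrite(f'pics/{n}23.png',im['pixels'])
  if n!='wrist':
    r=nets.masks_of(n,'goods_pan_top')[0];print(n,r['position'])
    cv2.imwrite(f'pics/{n}23z.png',(im['pixels'][200:330,130:290] if n=='scene' else im['pixels'][100:250,200:400]).repeat(4,0).repeat(4,1))
E
```

```text
scene 0.61 [236.1, 255.4] 1105.0
side 0.74 [200.6, 280.4] 1124.0
fixed xy z [0.1128125] 0.34704869985580444 beam -0.016826923076923253
fixed xy z [0.1128125] 0.33936530351638794 beam -0.016826923076923253
fixed xy z [0.1128125] 0.35473209619522095 beam -0.016826923076923253
free (array([0.59112039, 0.01016106, 0.11347321]), np.float64(0.34274664521217346))
46.1 [ 0.4453394  -0.04703495  0.27113903] [-0.05823572 -0.53731731  0.11000392]
scene [305.5, 174.0]
side [143.0, 274.7]
```

View pics/wrist23.png

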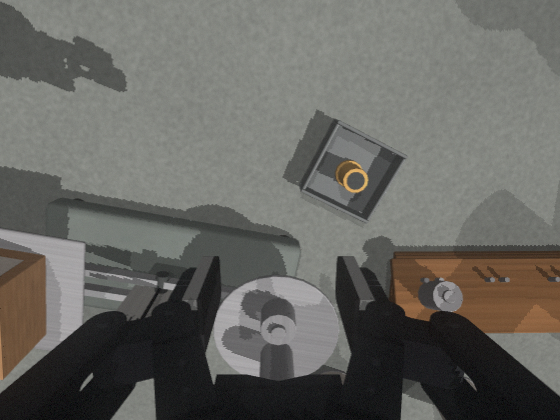

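View pics/side23z.png

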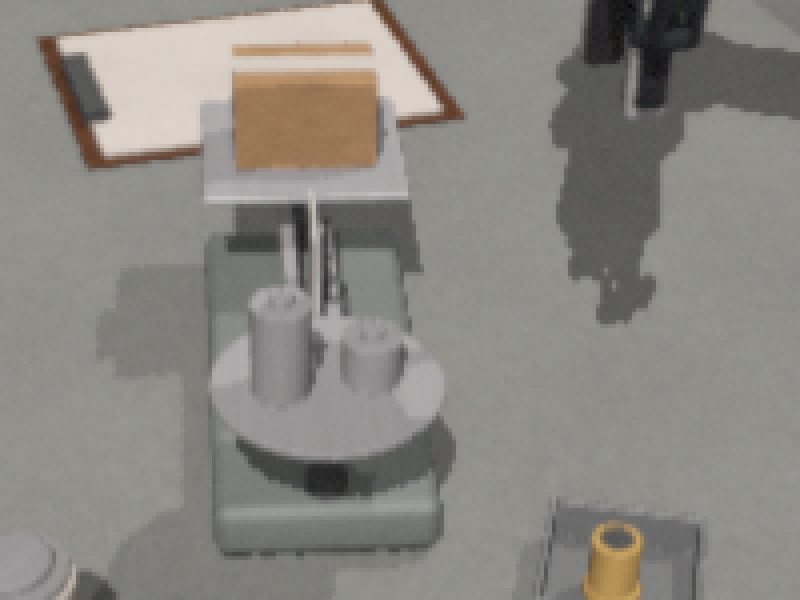

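View pics/scene23z.png

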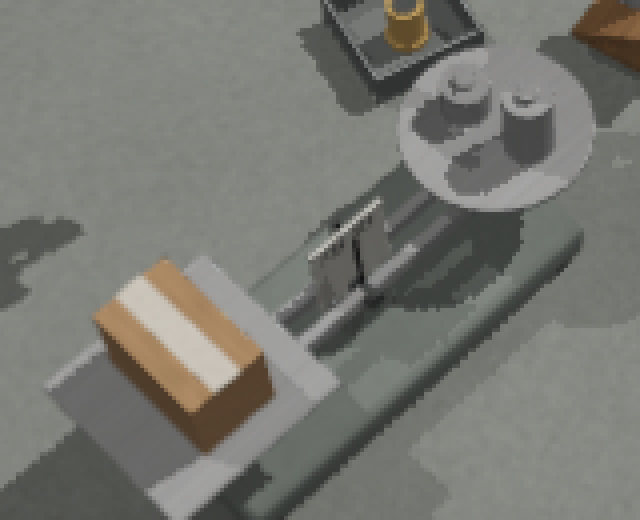

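```bash
python3 - <<'E'
import cv2,numpy as np
from h import proj
from scipy.ndimage import shift
def prof(f,c0,c1,r0,r1):
    g=cv2.cvtColor(cv2.imread(f),cv2.COLOR_BGR2GRAY).astype(float);return g[r0:r1,c0:c1]
# side: round pan front rim about row 214 ; goods pan front rim row ~148
for nm,c0,c1,r0,r1 in (('round',272,294,190,230),('goods',254,272,135,160),('goods2',285,300,135,160)):
  for f in ('side6','side7','side23'):
    P=prof(f'pics/{f}.png',c0,c1,r0,r1); d=-np.diff(P,axis=0)
    e=[]
    for j in range(d.shape[1]):
        col=np.clip(d[:,j],0,None);i=col.argmax();s=slice(max(i-1,0),i+2);e.append(r0+.5+(col[s]*np.arange(s.start,min(i+2,len(col)))).sum()/col[s].sum())
    print(nm,f,np.round(np.median(e),2),np.round(np.std(e),2))
E
python3 - <<'E'
import sys;sys.path.insert(0,'.')
from h import *
im=shot('side')
for z in(.112,.115,.118,.141): print(z,proj(im,[[.586,.0735,z],[.62,-.181,z],[.62,-.181,.23-z]]).round(2).tolist())
E
```

```text
round side6 214.41 0.53
round side7 204.27 0.37
round side23 214.53 0.51
goods side6 150.36 2.43
goods side7 158.5 0.0
goods side23 150.29 1.79
goods2 side6 149.6 0.12
goods2 side7 158.21 0.04
goods2 side23 149.5 0.12
0.112 [[280.12, 213.87], [278.39, 150.16], [278.39, 148.08]]
0.115 [[280.13, 212.74], [278.39, 149.12], [278.39, 149.12]]
0.118 [[280.14, 211.61], [278.39, 148.08], [278.39, 150.16]]
0.141 [[280.19, 202.8], [278.42, 139.99], [278.36, 158.02]]
```

```bash
python3 - <<'E'
import cv2,numpy as np
a=cv2.imread('pics/side6.png')[100:230,220:340];b=cv2.imread('pics/side23.png')[100:230,220:340]
cv2.imwrite('pics/cmp.png',np.hstack([a,b]).repeat(3,0).repeat(3,1))
E
```

```text
(no output)
```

View pics/cmp.png

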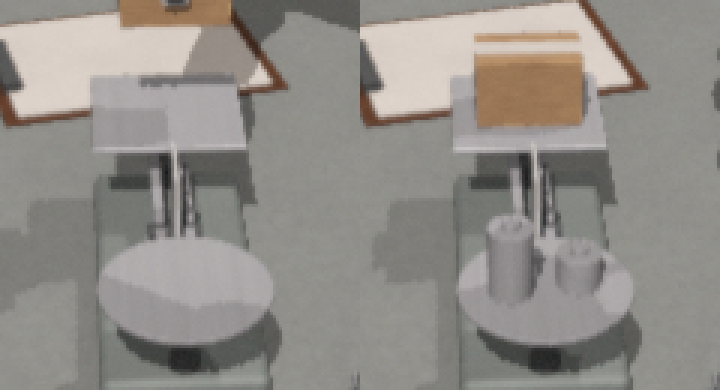

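```bash
python3 -c "
from workcell import workorder,telemetry
print(telemetry.state()['time_s'],workorder.finish_job())"
```

```text
the job is handed in; nothing more can be done
46.4 None
```

I did the job in the order you asked and handed it in at 46.4 s. The coupling stands in the grey tray and the carton is on the square pan. The 400 g and 200 g weights stand upright on the round pan. The 300 g weight stayed in the rack and the tins were never touched. Both weights were first set upright on the counter, then lowered onto the pan until the wrist carried almost no load before I let go.

- **Level:** in the side camera both pan edges are within about 0.1 px (roughly 0.3 mm) of where they were with the beam empty and level. The pan movement puts the carton at about 600–610 g, so 600 g is the closest these weights can get.
- **Final pictures:** the carton, both weights and the coupling show upright, and the gripper is clear of everything.
- **Disagreement:** the automatic fit of the pan height gave about -0.017 rad at the end. I did not rely on it because the weights hide part of the pan and the fit was poor.
- **Approximate:** readings of the carton's weight along the way ranged from about 545 g to 620 g.

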